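# Scoop wire connectors from the trough into the bin

## Task

Draw the hand scoop out of its caddy, lay it flat on the worktop with its open side up and let go, then take it again across its handle. With the scoop, and without touching the connectors with the gripper, carry at least four of the six wire connectors from the trough into the rectangular bin; the others stay in the trough, none may be left outside. Finally lay the scoop flat on the worktop, open side up, let go of it, and leave the other things on the worktop where they are.

Things in the scene. Friction and masses are not known exactly. Their poses are not given: they have to be found in the camera images.
- scoop: Loose hand scoop, 0.16 kg: slick aluminium pan 80 long x 64 wide (mm), floor 2 thick, back wall 32 high, sides 28 falling to 10 at the nose. Origin: middle of the pan's underside; x to the open nose, y across, z out of the open side. Starts nose down in the caddy: its x down, its z along the caddy's x, leaning by up to 10 degrees. Laid on its underside it stays so, handle in the air.
- scoop_handle (a point): Middle of the scoop's black handle bar, at scoop x = -106, y = 0, z = 72 mm; axes as the scoop's. The bar is straight, parallel to x, 16 wide (y) x 18 high (z), from x = -152 to -60; a thin neck joins it to the pan's back.
- scoop_lip (a point): Middle of the scoop's front lip, at its underside (scoop x = +40, y = 0, z = 0 mm).
- caddy: Fixed grey open box, outside 46 (x) x 80 (y) x 68 high, walls 4 mm, on a foot plate 110 x 104 x 6. Origin: underside, middle of the box; z up; its +x points roughly to world -y. The scoop stands in it, the pan's open side to the caddy's +x, the handle upright above it and some 60 mm out to +x; raise the scoop 70 mm straight up to free it.
- trough: Fixed slick grey trough, outside 268 x 86 mm, walls 36 high, 60 round the +x end (x > 65). Origin: middle of its underside; x along it, z up. Inner floor 6 mm above the worktop, x -102 to +102, 76 wide; ends slope outwards at 50 degrees from the floor up to z = 36. Connectors lie at x = -8 to +98, the floor from x = -102 to about -8 is empty. Its +x points roughly to world -y.
- connector0: One of six alike loose white plastic twist-on wire connectors, 12 g, lying in the trough: a ribbed barrel with domed ends, 20 mm across and 26 long. Origin: its centre; x along the axis.
- connector1: One of six alike loose white plastic twist-on wire connectors, 12 g, lying in the trough: a ribbed barrel with domed ends, 20 mm across and 26 long. Origin: its centre; x along the axis.
- connector2: One of six alike loose white plastic twist-on wire connectors, 12 g, lying in the trough: a ribbed barrel with domed ends, 20 mm across and 26 long. Origin: its centre; x along the axis.
- connector3: One of six alike loose white plastic twist-on wire connectors, 12 g, lying in the trough: a ribbed barrel with domed ends, 20 mm across and 26 long. Origin: its centre; x along the axis.
- connector4: One of six alike loose white plastic twist-on wire connectors, 12 g, lying in the trough: a ribbed barrel with domed ends, 20 mm across and 26 long. Origin: its centre; x along the axis.
- connector5: One of six alike loose white plastic twist-on wire connectors, 12 g, lying in the trough: a ribbed barrel with domed ends, 20 mm across and 26 long. Origin: its centre; x along the axis.
- bin: Fixed grey open bin, outside 110 (x) x 140 (y) x 45 high, walls 4 mm. Origin: middle of its underside; z up, x roughly away from the robot. The strip of worktop in front of it is clear for laying the scoop down: x = 0.37 to 0.44 m, y = 0.04 to 0.30 m; the worktop's front edge is at x = 0.36 m.
- tape_measure: Bystander: tape measure. Leave it alone.
- battery_pack: Bystander: battery pack. Leave it alone.
- screwdriver: Bystander: screwdriver. Leave it alone.
- cover_plate_small: Bystander: small wall plate. Leave it alone.

How it is judged:
On the way, in this order (a step that is already met when the one before it is completed fails the run):
1. the scoop lies flat on the worktop out of its caddy, open side up, let go of (angle between scoop's own z axis and vertical below 0.15 rad and height (world z) of scoop between -0.004 and 0.004 m and linear speed of scoop below 0.03 m/s and contact force between scoop and the fingers below 0.1 N), for 0.2 s.
2. the scoop, held again, is raised with at least one connector in its pan (height (world z) of scoop above 0.05 m and contact force between scoop and the fingers above 1 N and ((x of connector0 in the frame of scoop between -0.045 and 0.045 m and y of connector0 in the frame of scoop between -0.034 and 0.034 m and z of connector0 in the frame of scoop between 0 and 0.05 m) or (x of connector1 in the frame of scoop between -0.045 and 0.045 m and y of connector1 in the frame of scoop between -0.034 and 0.034 m and z of connector1 in the frame of scoop between 0 and 0.05 m) or (x of connector2 in the frame of scoop between -0.045 and 0.045 m and y of connector2 in the frame of scoop between -0.034 and 0.034 m and z of connector2 in the frame of scoop between 0 and 0.05 m) or (x of connector3 in the frame of scoop between -0.045 and 0.045 m and y of connector3 in the frame of scoop between -0.034 and 0.034 m and z of connector3 in the frame of scoop between 0 and 0.05 m) or (x of connector4 in the frame of scoop between -0.045 and 0.045 m and y of connector4 in the frame of scoop between -0.034 and 0.034 m and z of connector4 in the frame of scoop between 0 and 0.05 m) or (x of connector5 in the frame of scoop between -0.045 and 0.045 m and y of connector5 in the frame of scoop between -0.034 and 0.034 m and z of connector5 in the frame of scoop between 0 and 0.05 m))), for 0.2 s.
At the end, for the whole second after the job is handed in: At least four of the six connectors lie in the bin (their centres inside its walls) and each of the others in the trough, all at rest; the scoop lies flat on the worktop on its underside (origin within 4 mm of the worktop's height, tilt under 0.15 rad), at rest and released (all of step 1 and ((x of connector0 in the frame of bin between -0.05 and 0.05 m and y of connector0 in the frame of bin between -0.065 and 0.065 m and z of connector0 in the frame of bin between 0 and 0.05 m) or (x of connector1 in the frame of bin between -0.05 and 0.05 m and y of connector1 in the frame of bin between -0.065 and 0.065 m and z of connector1 in the frame of bin between 0 and 0.05 m) or (x of connector2 in the frame of bin between -0.05 and 0.05 m and y of connector2 in the frame of bin between -0.065 and 0.065 m and z of connector2 in the frame of bin between 0 and 0.05 m)) and ((x of connector0 in the frame of bin between -0.05 and 0.05 m and y of connector0 in the frame of bin between -0.065 and 0.065 m and z of connector0 in the frame of bin between 0 and 0.05 m) or (x of connector1 in the frame of bin between -0.05 and 0.05 m and y of connector1 in the frame of bin between -0.065 and 0.065 m and z of connector1 in the frame of bin between 0 and 0.05 m) or (x of connector3 in the frame of bin between -0.05 and 0.05 m and y of connector3 in the frame of bin between -0.065 and 0.065 m and z of connector3 in the frame of bin between 0 and 0.05 m)) and ((x of connector0 in the frame of bin between -0.05 and 0.05 m and y of connector0 in the frame of bin between -0.065 and 0.065 m and z of connector0 in the frame of bin between 0 and 0.05 m) or (x of connector1 in the frame of bin between -0.05 and 0.05 m and y of connector1 in the frame of bin between -0.065 and 0.065 m and z of connector1 in the frame of bin between 0 and 0.05 m) or (x of connector4 in the frame of bin between -0.05 and 0.05 m and y of connector4 in the frame of bin between -0.065 and 0.065 m and z of connector4 in the frame of bin between 0 and 0.05 m)) and ((x of connector0 in the frame of bin between -0.05 and 0.05 m and y of connector0 in the frame of bin between -0.065 and 0.065 m and z of connector0 in the frame of bin between 0 and 0.05 m) or (x of connector1 in the frame of bin between -0.05 and 0.05 m and y of connector1 in the frame of bin between -0.065 and 0.065 m and z of connector1 in the frame of bin between 0 and 0.05 m) or (x of connector5 in the frame of bin between -0.05 and 0.05 m and y of connector5 in the frame of bin between -0.065 and 0.065 m and z of connector5 in the frame of bin between 0 and 0.05 m)) and ((x of connector0 in the frame of bin between -0.05 and 0.05 m and y of connector0 in the frame of bin between -0.065 and 0.065 m and z of connector0 in the frame of bin between 0 and 0.05 m) or (x of connector2 in the frame of bin between -0.05 and 0.05 m and y of connector2 in the frame of bin between -0.065 and 0.065 m and z of connector2 in the frame of bin between 0 and 0.05 m) or (x of connector3 in the frame of bin between -0.05 and 0.05 m and y of connector3 in the frame of bin between -0.065 and 0.065 m and z of connector3 in the frame of bin between 0 and 0.05 m)) and ((x of connector0 in the frame of bin between -0.05 and 0.05 m and y of connector0 in the frame of bin between -0.065 and 0.065 m and z of connector0 in the frame of bin between 0 and 0.05 m) or (x of connector2 in the frame of bin between -0.05 and 0.05 m and y of connector2 in the frame of bin between -0.065 and 0.065 m and z of connector2 in the frame of bin between 0 and 0.05 m) or (x of connector4 in the frame of bin between -0.05 and 0.05 m and y of connector4 in the frame of bin between -0.065 and 0.065 m and z of connector4 in the frame of bin between 0 and 0.05 m)) and ((x of connector0 in the frame of bin between -0.05 and 0.05 m and y of connector0 in the frame of bin between -0.065 and 0.065 m and z of connector0 in the frame of bin between 0 and 0.05 m) or (x of connector2 in the frame of bin between -0.05 and 0.05 m and y of connector2 in the frame of bin between -0.065 and 0.065 m and z of connector2 in the frame of bin between 0 and 0.05 m) or (x of connector5 in the frame of bin between -0.05 and 0.05 m and y of connector5 in the frame of bin between -0.065 and 0.065 m and z of connector5 in the frame of bin between 0 and 0.05 m)) and ((x of connector0 in the frame of bin between -0.05 and 0.05 m and y of connector0 in the frame of bin between -0.065 and 0.065 m and z of connector0 in the frame of bin between 0 and 0.05 m) or (x of connector3 in the frame of bin between -0.05 and 0.05 m and y of connector3 in the frame of bin between -0.065 and 0.065 m and z of connector3 in the frame of bin between 0 and 0.05 m) or (x of connector4 in the frame of bin between -0.05 and 0.05 m and y of connector4 in the frame of bin between -0.065 and 0.065 m and z of connector4 in the frame of bin between 0 and 0.05 m)) and ((x of connector0 in the frame of bin between -0.05 and 0.05 m and y of connector0 in the frame of bin between -0.065 and 0.065 m and z of connector0 in the frame of bin between 0 and 0.05 m) or (x of connector3 in the frame of bin between -0.05 and 0.05 m and y of connector3 in the frame of bin between -0.065 and 0.065 m and z of connector3 in the frame of bin between 0 and 0.05 m) or (x of connector5 in the frame of bin between -0.05 and 0.05 m and y of connector5 in the frame of bin between -0.065 and 0.065 m and z of connector5 in the frame of bin between 0 and 0.05 m)) and ((x of connector0 in the frame of bin between -0.05 and 0.05 m and y of connector0 in the frame of bin between -0.065 and 0.065 m and z of connector0 in the frame of bin between 0 and 0.05 m) or (x of connector4 in the frame of bin between -0.05 and 0.05 m and y of connector4 in the frame of bin between -0.065 and 0.065 m and z of connector4 in the frame of bin between 0 and 0.05 m) or (x of connector5 in the frame of bin between -0.05 and 0.05 m and y of connector5 in the frame of bin between -0.065 and 0.065 m and z of connector5 in the frame of bin between 0 and 0.05 m)) and ((x of connector1 in the frame of bin between -0.05 and 0.05 m and y of connector1 in the frame of bin between -0.065 and 0.065 m and z of connector1 in the frame of bin between 0 and 0.05 m) or (x of connector2 in the frame of bin between -0.05 and 0.05 m and y of connector2 in the frame of bin between -0.065 and 0.065 m and z of connector2 in the frame of bin between 0 and 0.05 m) or (x of connector3 in the frame of bin between -0.05 and 0.05 m and y of connector3 in the frame of bin between -0.065 and 0.065 m and z of connector3 in the frame of bin between 0 and 0.05 m)) and ((x of connector1 in the frame of bin between -0.05 and 0.05 m and y of connector1 in the frame of bin between -0.065 and 0.065 m and z of connector1 in the frame of bin between 0 and 0.05 m) or (x of connector2 in the frame of bin between -0.05 and 0.05 m and y of connector2 in the frame of bin between -0.065 and 0.065 m and z of connector2 in the frame of bin between 0 and 0.05 m) or (x of connector4 in the frame of bin between -0.05 and 0.05 m and y of connector4 in the frame of bin between -0.065 and 0.065 m and z of connector4 in the frame of bin between 0 and 0.05 m)) and ((x of connector1 in the frame of bin between -0.05 and 0.05 m and y of connector1 in the frame of bin between -0.065 and 0.065 m and z of connector1 in the frame of bin between 0 and 0.05 m) or (x of connector2 in the frame of bin between -0.05 and 0.05 m and y of connector2 in the frame of bin between -0.065 and 0.065 m and z of connector2 in the frame of bin between 0 and 0.05 m) or (x of connector5 in the frame of bin between -0.05 and 0.05 m and y of connector5 in the frame of bin between -0.065 and 0.065 m and z of connector5 in the frame of bin between 0 and 0.05 m)) and ((x of connector1 in the frame of bin between -0.05 and 0.05 m and y of connector1 in the frame of bin between -0.065 and 0.065 m and z of connector1 in the frame of bin between 0 and 0.05 m) or (x of connector3 in the frame of bin between -0.05 and 0.05 m and y of connector3 in the frame of bin between -0.065 and 0.065 m and z of connector3 in the frame of bin between 0 and 0.05 m) or (x of connector4 in the frame of bin between -0.05 and 0.05 m and y of connector4 in the frame of bin between -0.065 and 0.065 m and z of connector4 in the frame of bin between 0 and 0.05 m)) and ((x of connector1 in the frame of bin between -0.05 and 0.05 m and y of connector1 in the frame of bin between -0.065 and 0.065 m and z of connector1 in the frame of bin between 0 and 0.05 m) or (x of connector3 in the frame of bin between -0.05 and 0.05 m and y of connector3 in the frame of bin between -0.065 and 0.065 m and z of connector3 in the frame of bin between 0 and 0.05 m) or (x of connector5 in the frame of bin between -0.05 and 0.05 m and y of connector5 in the frame of bin between -0.065 and 0.065 m and z of connector5 in the frame of bin between 0 and 0.05 m)) and ((x of connector1 in the frame of bin between -0.05 and 0.05 m and y of connector1 in the frame of bin between -0.065 and 0.065 m and z of connector1 in the frame of bin between 0 and 0.05 m) or (x of connector4 in the frame of bin between -0.05 and 0.05 m and y of connector4 in the frame of bin between -0.065 and 0.065 m and z of connector4 in the frame of bin between 0 and 0.05 m) or (x of connector5 in the frame of bin between -0.05 and 0.05 m and y of connector5 in the frame of bin between -0.065 and 0.065 m and z of connector5 in the frame of bin between 0 and 0.05 m)) and ((x of connector2 in the frame of bin between -0.05 and 0.05 m and y of connector2 in the frame of bin between -0.065 and 0.065 m and z of connector2 in the frame of bin between 0 and 0.05 m) or (x of connector3 in the frame of bin between -0.05 and 0.05 m and y of connector3 in the frame of bin between -0.065 and 0.065 m and z of connector3 in the frame of bin between 0 and 0.05 m) or (x of connector4 in the frame of bin between -0.05 and 0.05 m and y of connector4 in the frame of bin between -0.065 and 0.065 m and z of connector4 in the frame of bin between 0 and 0.05 m)) and ((x of connector2 in the frame of bin between -0.05 and 0.05 m and y of connector2 in the frame of bin between -0.065 and 0.065 m and z of connector2 in the frame of bin between 0 and 0.05 m) or (x of connector3 in the frame of bin between -0.05 and 0.05 m and y of connector3 in the frame of bin between -0.065 and 0.065 m and z of connector3 in the frame of bin between 0 and 0.05 m) or (x of connector5 in the frame of bin between -0.05 and 0.05 m and y of connector5 in the frame of bin between -0.065 and 0.065 m and z of connector5 in the frame of bin between 0 and 0.05 m)) and ((x of connector2 in the frame of bin between -0.05 and 0.05 m and y of connector2 in the frame of bin between -0.065 and 0.065 m and z of connector2 in the frame of bin between 0 and 0.05 m) or (x of connector4 in the frame of bin between -0.05 and 0.05 m and y of connector4 in the frame of bin between -0.065 and 0.065 m and z of connector4 in the frame of bin between 0 and 0.05 m) or (x of connector5 in the frame of bin between -0.05 and 0.05 m and y of connector5 in the frame of bin between -0.065 and 0.065 m and z of connector5 in the frame of bin between 0 and 0.05 m)) and ((x of connector3 in the frame of bin between -0.05 and 0.05 m and y of connector3 in the frame of bin between -0.065 and 0.065 m and z of connector3 in the frame of bin between 0 and 0.05 m) or (x of connector4 in the frame of bin between -0.05 and 0.05 m and y of connector4 in the frame of bin between -0.065 and 0.065 m and z of connector4 in the frame of bin between 0 and 0.05 m) or (x of connector5 in the frame of bin between -0.05 and 0.05 m and y of connector5 in the frame of bin between -0.065 and 0.065 m and z of connector5 in the frame of bin between 0 and 0.05 m)) and ((x of connector0 in the frame of bin between -0.05 and 0.05 m and y of connector0 in the frame of bin between -0.065 and 0.065 m and z of connector0 in the frame of bin between 0 and 0.05 m) or (x of connector0 in the frame of trough between -0.132 and 0.132 m and y of connector0 in the frame of trough between -0.04 and 0.04 m and z of connector0 in the frame of trough between 0 and 0.07 m)) and ((x of connector1 in the frame of bin between -0.05 and 0.05 m and y of connector1 in the frame of bin between -0.065 and 0.065 m and z of connector1 in the frame of bin between 0 and 0.05 m) or (x of connector1 in the frame of trough between -0.132 and 0.132 m and y of connector1 in the frame of trough between -0.04 and 0.04 m and z of connector1 in the frame of trough between 0 and 0.07 m)) and ((x of connector2 in the frame of bin between -0.05 and 0.05 m and y of connector2 in the frame of bin between -0.065 and 0.065 m and z of connector2 in the frame of bin between 0 and 0.05 m) or (x of connector2 in the frame of trough between -0.132 and 0.132 m and y of connector2 in the frame of trough between -0.04 and 0.04 m and z of connector2 in the frame of trough between 0 and 0.07 m)) and ((x of connector3 in the frame of bin between -0.05 and 0.05 m and y of connector3 in the frame of bin between -0.065 and 0.065 m and z of connector3 in the frame of bin between 0 and 0.05 m) or (x of connector3 in the frame of trough between -0.132 and 0.132 m and y of connector3 in the frame of trough between -0.04 and 0.04 m and z of connector3 in the frame of trough between 0 and 0.07 m)) and ((x of connector4 in the frame of bin between -0.05 and 0.05 m and y of connector4 in the frame of bin between -0.065 and 0.065 m and z of connector4 in the frame of bin between 0 and 0.05 m) or (x of connector4 in the frame of trough between -0.132 and 0.132 m and y of connector4 in the frame of trough between -0.04 and 0.04 m and z of connector4 in the frame of trough between 0 and 0.07 m)) and ((x of connector5 in the frame of bin between -0.05 and 0.05 m and y of connector5 in the frame of bin between -0.065 and 0.065 m and z of connector5 in the frame of bin between 0 and 0.05 m) or (x of connector5 in the frame of trough between -0.132 and 0.132 m and y of connector5 in the frame of trough between -0.04 and 0.04 m and z of connector5 in the frame of trough between 0 and 0.07 m)) and linear speed of each of connector0, connector1, connector2, connector3, connector4, connector5 below 0.03 m/s); the robot touches nothing.
It fails at once if the gripper touches a connector (contact force between any of connector0, connector1, connector2, connector3, connector4, connector5 and the fingers above 0.3 N).
It fails at once if a bystander is moved by more than 30 mm (distance of any of tape_measure, battery_pack, screwdriver, cover_plate_small from where it was at the start of the episode above 0.03 m).
It also fails if it takes over 72 s, if anything falls off the work surface, if the arm or the gripper's body presses on something with over 40 N, if the wrist force passes 120 N, or if a joint passes its speed limit or range.

## Robot

A 7-joint arm with a two-finger parallel gripper is mounted at the origin on a cart in front of the work surface, level with it; the furniture and walls round the work are solid. World frame = base frame: x ahead of the robot, y to its left, z up, the work surface at z = 0. Lengths are in m, angles in rad, forces in N, time in s.
With the tool pointing down it reaches from about 0.35 to 0.775 m from the base axis. Payload 3.1 kg.
Tool frame: the origin (TCP) lies on the centre line of the jaws, within the pads' length; the fingertips stand 14 mm ahead of it and the grasp point (between the pads) lies 5 mm behind it; z points along the fingers, y is the line along which they close (so a half turn about z gives the same grasp; the last joint's range is limited). The gripper opens to 85 mm and grips with 20 to 120 N. Pads are 22 mm wide; open, the fingers measure 114 mm over their backs; the gripper's body (76 mm by 85 mm) begins 54 mm behind the grasp point. The pads swing forward as they close: fully open they stand 13 mm farther back than shut.
Start: joints at [-1.189, 0.311, 0.014, 1.512, -0.004, 1.319, -0.027], TCP at [0.226, 0.501, 0.245] pointing down, gripper open.
Joint ranges: [-2.7, 2.7], [-0.3, 1.91], [-1.27, 1.3], [0.12, 2.57], [-1.44, 4.58], [0.2, 2.03], [-3.05, 3.05]. Speed limits (rad/s): [2.79, 2.79, 3.14, 3.14, 3.14, 3.14, 3.14].

## Interface

Orientations are given as a unit quaternion [x, y, z, w].
In Python, from rig import read_state, vision, workorder gives the robot as it stands.
- The arm moves only by the tool apply_moves, never from a script. Its argument "series" is a list of rows, each an object of numbers: "ax", "ay", "az": the turn, a rotation vector about the tool's x, y, z in rad; "x", "y", "z": the shift along the tool's x, y, z in cm; "fingers": the opening, from 0 (shut) to 1 (fully open). In form: [{"ax": .., "ay": .., "az": .., "x": .., "y": .., "z": .., "fingers": ..}, ...]. A call has 1 to 10 rows; each row is the pose to reach, as a shift and turn from the pose commanded when the call began, along the tool's axes at that moment; what a row does not reach only later rows make up. A row lasts 1/10 s, in which the tool goes at most 50 mm and 8.59 degrees, less where a joint would pass 70% of its speed; a pose out of reach is approached as far as the arm can. A call with a gripper value outside its range is refused whole. The fingers move at their own pace and stop on an object; "force" is the grip in N (left out, the last holds). Time passes only in rows, so rows that repeat a pose let the fingers close. It gives the time, the measured TCP pose, the force, the opening and the grip force at its end, in the units of the state.
- read_state(): the state, without advancing time (a new reading comes with each control period).
- vision.get_image(name): name is "scene" or "top" or "wrist"; returns a dict with "image" (400x640x3 uint8, blue, green, red), "K" (3x3 intrinsics, pixels), "cam_to_world" (4x4, takes a point from camera to world coordinates). Camera axes: x right, y down, z forward; pixel columns grow to the right and rows downward; lengths in m; the calibration is good to about 2 mm. A picture is of the moment at which its call begins. There is no depth.
- workorder.job_done(): hands the job in; it is judged then, once.
The state is a dict: "clock": time; "joint_positions": joint angles; "joint_vel": joint speeds; "effort": joint torques, N m; "tool_pos": TCP position; "tool_rot": TCP orientation; "ft_force": force on the tool from outside, world axes, zero at the start; "torque": the same for the moment, N m; "width": finger opening in m; "gripper_force": force on a finger pad.
Only numpy, scipy, OpenCV 4.12 (cv2) and the standard library are available. Lean on these libraries where they do the work, as an engineer would, in place of code of your own. Each camera call takes 0.05 s, during which the arm holds its last target. There are 200 camera calls.

## Working session

There is one attempt and no reset: what is moved stays moved. The work goes in short steps, Python scripts to look and compute and a tool call to move; the robot and the scene stay as the last step left them, time stands still between calls to the robot, and variables do not carry over. Pictures are saved under pics/ and viewed, at most 10 in all, crops included, and the job is handed in when it is done.

Besides the shell and the picture viewer there is one more tool, called as name([rows], argument=value, ...), one row to a line, values as JSON. apply_moves: Moves the arm, as the interface text tells. Its arguments: {"type":"object","properties":{"series":{"type":"array"},"force":{"type":"number"}},"required":["series"]}

```bash
ls; mkdir -p pics
python3 - <<'E'
from rig import read_state, vision
import cv2, numpy as np
s=read_state(); print(s)
for n in ["scene","top"]:
    d=vision.get_image(n); cv2.imwrite(f"pics/{n}0.png",d["image"]); print(n,d["K"].tolist(),np.round(d["cam_to_world"],3).tolist())
E
```

```text
pics
{'clock': 0.0, 'joint_positions': array([-1.18870515,  0.31173003,  0.01399136,  1.51302111, -0.0044206 ,
        1.31915076, -0.02717297]), 'joint_vel': array([ 0.00062071,  0.00067289,  0.00022519, -0.00144233,  0.00023889,
        0.0015815 ,  0.0001592 ]), 'effort': array([-1.05500010e-05, -3.79905331e+01,  1.45936171e-01, -2.30590886e+01,
        1.22740277e-02,  1.33378824e-02,  1.79511250e-05]), 'tool_pos': array([0.22587809, 0.50074891, 0.24423311]), 'tool_rot': array([ 2.10264732e-01,  9.77643823e-01, -1.12089746e-03, -2.03153400e-04]), 'ft_force': array([-0.34982539,  1.10897763, -0.18461855]), 'torque': array([-0.03677432, -0.00359521, -0.01562781]), 'gripper_force': 0.0, 'width': 0.08551744777472242}
scene [[390.3347892847476, 0.0, 314.39133323265855], [0.0, 390.3347892847476, 197.02723425412594], [0.0, 0.0, 1.0]] [[0.755, -0.436, 0.49, 0.013], [-0.656, -0.488, 0.576, -0.506], [-0.012, -0.756, -0.655, 0.782], [0.0, 0.0, 0.0, 1.0]]
top [[398.18601172242234, 0.0, 317.1632774357742], [0.0, 398.18601172242234, 211.49096637885896], [0.0, 0.0, 1.0]] [[0.046, -0.975, 0.217, 0.314], [-0.999, -0.044, 0.012, 0.071], [-0.002, -0.217, -0.976, 1.176], [0.0, 0.0, 0.0, 1.0]]
```

View pics/scene0.png

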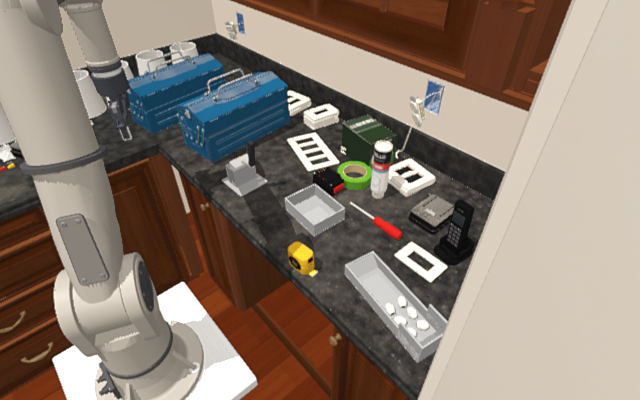

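View pics/top0.png

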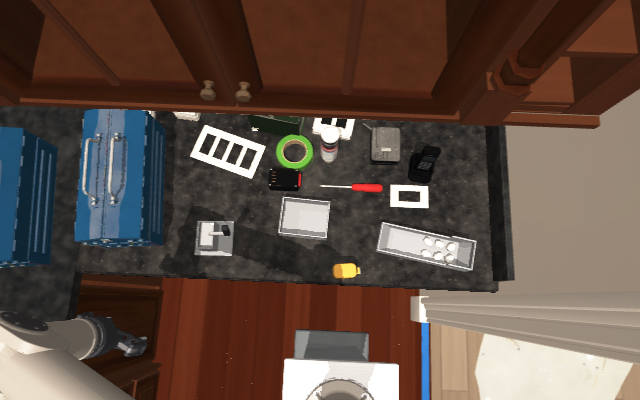

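The scene view shows the caddy with the scoop at about (240,175), the bin at (315,210), the trough at (398,302) and the tape measure at (301,258). In the top view the caddy is at (214,238) with the handle at (226,230), the bin at (304,217) and the trough at (427,246). The connectors are around (438,248).

```bash
cat > h.py <<'E'
import numpy as np, cv2
from rig import read_state, vision
from scipy.spatial.transform import Rotation as R
def ray(d,u,v):
    k=np.linalg.inv(d["K"])@[u,v,1.]; M=np.array(d["cam_to_world"]); w=M[:3,:3]@k
    return M[:3,3], w/np.linalg.norm(w)
def plane(d,u,v,z):
    o,w=ray(d,u,v); return o+w*(z-o[2])/w[2]
def tri(rs):
    A=0;b=0
    for o,w in rs:
        P=np.eye(3)-np.outer(w,w); A=A+P; b=b+P@o
    p=np.linalg.solve(A,b); return p,[np.linalg.norm((np.eye(3)-np.outer(w,w))@(p-o)) for o,w in rs]
def proj(d,p):
    M=np.array(d["cam_to_world"]); c=M[:3,:3].T@(np.asarray(p)-M[:3,3]); q=d["K"]@c; return q[:2]/q[2]
E
python3 - <<'E'
from h import *
t=vision.get_image("top"); s=vision.get_image("scene")
np.set_printoptions(precision=3,suppress=True)
for n,p,z in [("caddy",(214,238),.068),("handle",(226,230),.16),("bin",(304,217),.045),("trough",(427,246),.036),("tape",(346,270),.03),("conn",(438,248),.016)]:
    print(n,plane(t,*p,z))
# light grey masks contours
im=t["image"]; crop=cv2.resize(im[180:290,180:500],None,fx=2.5,fy=2.5,interpolation=cv2.INTER_CUBIC)
im2=s["image"]; c2=cv2.resize(im2[130:370,210:460],None,fx=2,fy=2,interpolation=cv2.INTER_CUBIC)
print(crop.shape,c2.shape); 
out=np.zeros((600,800,3),np.uint8); out[:275,:800]=crop[:275,:800]
# below: scene caddy zoomed, trough zoomed
a=cv2.resize(im2[135:200,215:275],None,fx=5,fy=5,interpolation=cv2.INTER_CUBIC); b=cv2.resize(im2[245:360,335:455],None,fx=2.8,fy=2.8,interpolation=cv2.INTER_CUBIC)
out[275:600,:300]=a[:325]; out[278:600,320:656]=b[:322]
cv2.imwrite("pics/crop1.png",out)
E
```

```text
caddy [0.471 0.371 0.068]
handle [0.48  0.317 0.16 ]
bin [0.547 0.122 0.045]
trough [ 0.48  -0.235  0.036]
tape [ 0.402 -0.005  0.03 ]
conn [ 0.479 -0.273  0.016]
(275, 800, 3) (480, 500, 3)
```

View pics/crop1.png

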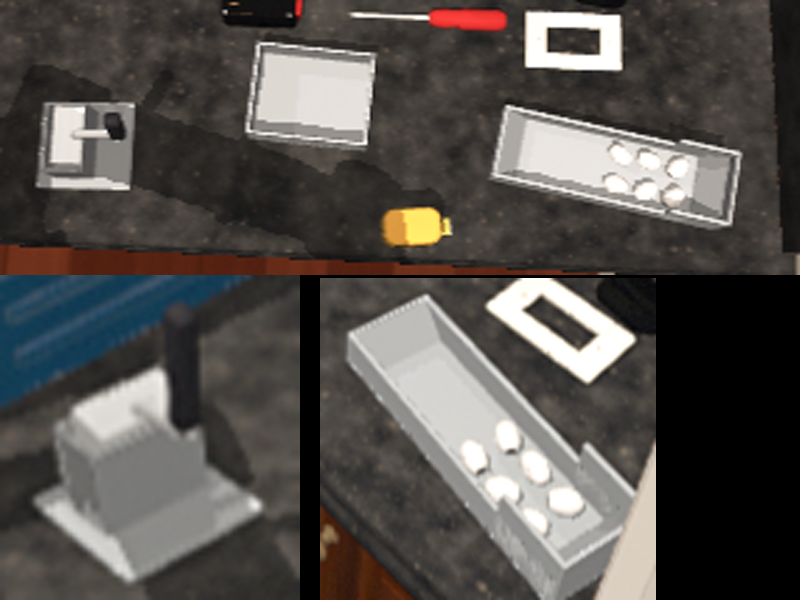

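Both crops show the scoop upright in the caddy, nose down. Its neck and dark handle are on the -y side, handle at about (226,230) in top and (251,141) to (252,165) in scene. All six connectors are at the trough's right end.

```bash
cat >> h.py <<'E'
def pose(pitch,yaw=0.):
    """pitch p: tool z=(0,sin p,-cos p), tool y=+x, then turned by yaw about world z"""
    c,s=np.cos(pitch),np.sin(pitch)
    return R.from_euler('z',yaw)*R.from_matrix(np.array([[0,1,0],[c,0,s],[s,0,-c]],float))
def cmd(pos,rot,st=None):
    st=st or read_state(); r0=R.from_quat(st["tool_rot"])
    d=r0.inv().apply(np.asarray(pos)-st["tool_pos"])*100; a=(r0.inv()*rot).as_rotvec()
    print({k:round(float(v),3) for k,v in zip(["ax","ay","az","x","y","z"],[*a,*d])}, "rows>=",int(np.ceil(max(np.linalg.norm(d)/5,np.linalg.norm(a)/.149))))
E
python3 - <<'E'
from h import *
cmd([.46,.2,.32],pose(np.radians(45)))
E
```

```text
{'ax': -0.451, 'ay': 0.697, 'az': 1.084, 'x': -33.708, 'y': -17.822, 'z': -7.51} rows>= 10
```

apply_moves([
  {"ax": -0.45, "ay": 0.7, "az": 1.08, "x": -33.7, "y": -17.8, "z": -7.5, "fingers": 1},
  {"ax": -0.45, "ay": 0.7, "az": 1.08, "x": -33.7, "y": -17.8, "z": -7.5, "fingers": 1},
  {"ax": -0.45, "ay": 0.7, "az": 1.08, "x": -33.7, "y": -17.8, "z": -7.5, "fingers": 1},
  {"ax": -0.45, "ay": 0.7, "az": 1.08, "x": -33.7, "y": -17.8, "z": -7.5, "fingers": 1},
  {"ax": -0.45, "ay": 0.7, "az": 1.08, "x": -33.7, "y": -17.8, "z": -7.5, "fingers": 1},
  {"ax": -0.45, "ay": 0.7, "az": 1.08, "x": -33.7, "y": -17.8, "z": -7.5, "fingers": 1},
  {"ax": -0.45, "ay": 0.7, "az": 1.08, "x": -33.7, "y": -17.8, "z": -7.5, "fingers": 1},
  {"ax": -0.45, "ay": 0.7, "az": 1.08, "x": -33.7, "y": -17.8, "z": -7.5, "fingers": 1},
  {"ax": -0.45, "ay": 0.7, "az": 1.08, "x": -33.7, "y": -17.8, "z": -7.5, "fingers": 1},
  {"ax": -0.45, "ay": 0.7, "az": 1.08, "x": -33.7, "y": -17.8, "z": -7.5, "fingers": 1},
])

```text
clock: 1.2
tool_pos: [0.4603, 0.1968, 0.3185]
tool_rot: [0.655, 0.651, 0.271, -0.272]
ft_force: [-0.4, 1.6, -0.3]
width: 0.0858
gripper_force: 0.0
```

Run:
```python
from h import *
s=read_state(); print(s["clock"],s["joint_positions"].round(2),s["tool_pos"].round(3),R.from_quat(s["tool_rot"]).as_matrix().round(2).tolist())
d=vision.get_image("wrist"); print(np.round(d["cam_to_world"],3).tolist()); cv2.imwrite("pics/w1.png",d["image"])
cmd([.46,.2,.32],pose(np.radians(45)))
```

```text
1.2 [-0.37  0.16  0.51  1.8  -0.87  1.42  0.37] [0.46  0.197 0.319] [[0.01, 1.0, -0.0], [0.7, -0.0, 0.71], [0.71, -0.0, -0.7]]
[[1.0, -0.006, -0.001, 0.461], [-0.004, -0.869, 0.495, 0.154], [-0.004, -0.495, -0.869, 0.458], [0.0, 0.0, 0.0, 1.0]]
{'ax': -0.003, 'ay': -0.004, 'az': -0.0, 'x': 0.105, 'y': 0.046, 'z': -0.004} rows>= 1
```

View pics/w1.png

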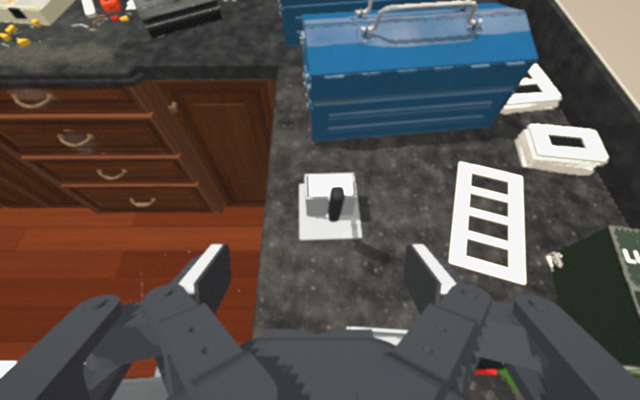

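The wrist view shows the caddy at (330,207) and the black handle upright from (337,188) to (334,221), between the open fingers. I'll approach to a standoff and measure from there as well.

```bash
cat >> h.py <<'E'
def dark(d,box,thr=60):
    x0,y0,x1,y1=box; g=d["image"][y0:y1,x0:x1].max(2); m=(g<thr).astype(np.uint8)
    n,l,st,c=cv2.connectedComponentsWithStats(m); i=1+np.argmax(st[1:,4]); 
    ys,xs=np.where(l==i); return np.c_[xs+x0,ys+y0].astype(float)
def ends(P):
    c=P.mean(0); u=np.linalg.svd(P-c,full_matrices=False)[2][0]; u*=np.sign(u[1]); t=(P-c)@u
    return c+u*t.min(),c+u*t.max(),c,len(P)
E
python3 - <<'E'
from h import *
d=vision.get_image("wrist"); s=vision.get_image("scene"); t=vision.get_image("top")
np.save("w1.npy",np.r_[d["K"].ravel(),np.ravel(d["cam_to_world"])])
for n,dd,b in [("w",d,(318,180,350,226)),("s",s,(244,134,260,170)),("t",t,(218,222,236,238))]:
    for thr in (35,50): print(n,thr,[np.round(e,1) for e in ends(dark(dd,b,thr))])
print(s["image"][134:172:2,251].max(1)); print(d["image"][184:226:2,336].max(1)); print(t["image"][230,216:236].max(1))
cmd([.48,.246,.227],pose(np.radians(45)))
E
```

```text
w 35 [array([332., 207.]), array([332., 207.]), array([332., 207.]), np.int64(1)]
w 50 [array([338.4, 200.1]), array([333.1, 222. ]), array([335.9, 210.6]), np.int64(204)]
s 35 [array([252.4, 149. ]), array([251.3, 165. ]), array([251.8, 157.8]), np.int64(41)]
s 50 [array([254.3, 138.3]), array([250.3, 164.9]), array([252.2, 151.8]), np.int64(150)]
t 35 [array([228.9, 230.8]), array([223.7, 233.5]), array([226.2, 232.2]), np.int64(25)]
t 50 [array([224.4, 228.2]), array([227.6, 235.2]), array([226.1, 231.9]), np.int64(40)]
[ 99  88  84  76  69  59  35  37  38  36  38  36  35  33  37  30  83 123
 123]
[247 248 255  99  69  74  79  78  65  50  41  35  39  40  41  39  42  41
  39  53 195]
[ 86  87  95 120 135 114  38  41  42  43  41  32  21 111 200 227 214 146
  71  71]
{'ax': -0.006, 'ay': -0.004, 'az': 0.008, 'x': -3.626, 'y': 2.088, 'z': 9.667} rows>= 3
```

apply_moves([
  {"x": -3.6, "y": 2.1, "z": 9.7, "fingers": 1},
  {"x": -3.6, "y": 2.1, "z": 9.7, "fingers": 1},
  {"x": -3.6, "y": 2.1, "z": 9.7, "fingers": 1},
  {"x": -3.6, "y": 2.1, "z": 9.7, "fingers": 1},
])

```text
validation failed for argument at $.se...
```

Run:
```python
from h import *
d=vision.get_image("wrist"); s=read_state(); print(s["tool_pos"].round(4),s["joint_positions"].round(2))
np.set_printoptions(suppress=True)
cv2.imwrite("pics/w2full.png",d["image"])
for p in ([.48,.317,.156],[.48,.317,.20],[.48,.317,.11]): print(proj(d,p).round())
c=cv2.resize(d["image"][60:300,180:460],None,fx=2.5,fy=2.5,interpolation=cv2.INTER_CUBIC); cv2.imwrite("pics/w2.png",c)
```

```text
[0.4595 0.2028 0.3209] [-0.38  0.16  0.5   1.79 -0.87  1.42  0.37]
[335. 211.]
[337. 191.]
[333. 227.]
```

View pics/w2.png

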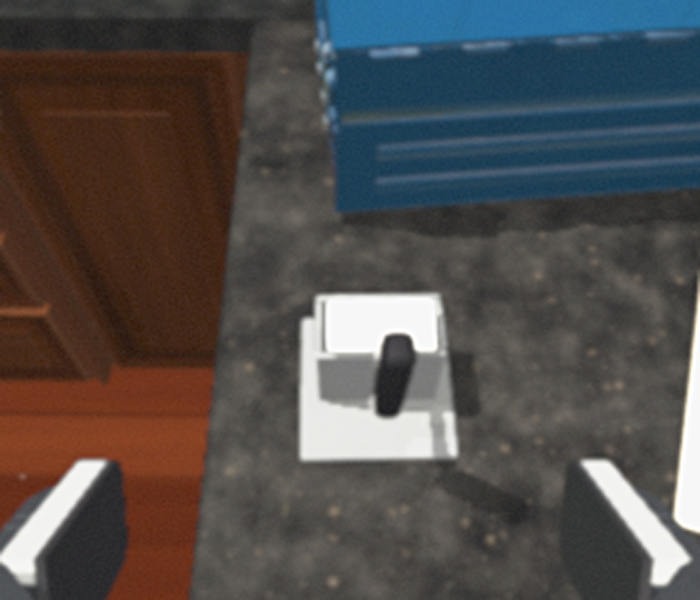

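The handle runs from (339,198) to (336,224) full-frame, leaning slightly to +x at the top. I'll resend the move with all the keys filled in.

apply_moves([
  {"ax": 0, "ay": 0, "az": 0, "x": -3.6, "y": 2.1, "z": 9.7, "fingers": 1},
  {"ax": 0, "ay": 0, "az": 0, "x": -3.6, "y": 2.1, "z": 9.7, "fingers": 1},
  {"ax": 0, "ay": 0, "az": 0, "x": -3.6, "y": 2.1, "z": 9.7, "fingers": 1},
  {"ax": 0, "ay": 0, "az": 0, "x": -3.6, "y": 2.1, "z": 9.7, "fingers": 1},
])

```text
clock: 1.85
tool_pos: [0.4797, 0.2462, 0.2258]
tool_rot: [0.65, 0.655, 0.27, -0.274]
ft_force: [0.7, -0.1, -0.7]
width: 0.0852
gripper_force: 0.0
```

Run:
```python
from h import *
d=vision.get_image("wrist"); s=read_state(); print(s["tool_pos"].round(4),s["joint_positions"].round(2))
np.set_printoptions(suppress=True)
for p in ([.48,.317,.156],[.48,.317,.20],[.48,.317,.11]): print(proj(d,p).round())
np.savez("w2.npz",**d)
c=cv2.resize(d["image"][100:300,200:440],None,fx=3,fy=3,interpolation=cv2.INTER_CUBIC); cv2.imwrite("pics/w3.png",c)
```

```text
[0.4811 0.245  0.2274] [-0.4   0.3   0.46  1.88 -0.99  1.26  0.51]
[318. 204.]
[318. 174.]
[318. 228.]
```

View pics/w3.png

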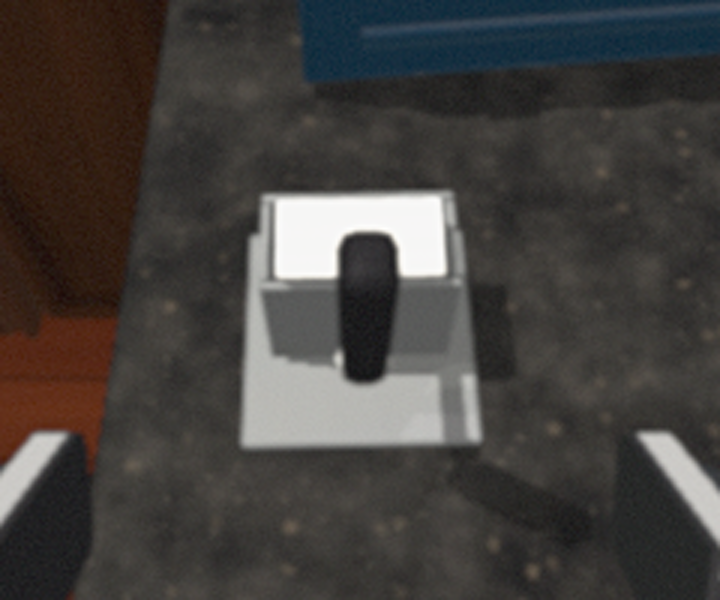

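The handle's bottom front edge is at (321.3,226.7), the top-front edge at (322.7,193) and the top-back edge at (322.3,177.7). I'll triangulate these with the first wrist view.

Run:
```python
from h import *
np.set_printoptions(suppress=True,precision=4)
w2=dict(np.load("w2.npz")); a=np.load("w1.npy"); w1=dict(K=a[:9].reshape(3,3),cam_to_world=a[9:].reshape(4,4)); print(w1["cam_to_world"][:3,3])
top=vision.get_image("top"); sc=vision.get_image("scene")
for n,p1,p2 in [("bot front",(336,224.8),(321.3,226.7)),("topback",(339.2,194),(322.3,177.7)),("topfront",(338.8,203),(322.7,193))]:
    p,r=tri([ray(w1,*p1),ray(w2,*p2)]); print(n,p,np.round(r,4)," scene px",proj(sc,p),"top px",proj(top,p))
# scene check: bottom of bar px ~ (251,165.5), top ~(252,138)
p,r=tri([ray(w2,322.5,185.),ray(sc,251.8,138.5),ray(top,226,231)]); print("top centre",p,r)
```

```text
[0.4604 0.1562 0.4588]
bot front [0.4833 0.3117 0.121 ] [0.0011 0.0011]  scene px [254.6882 161.0164] top px [231.2736 231.4313]
topback [0.4816 0.2972 0.2225] [0.0016 0.0016]  scene px [253.0071 133.0399] top px [228.2585 225.381 ]
topfront [0.4825 0.3004 0.1995] [0.0016 0.0016]  scene px [253.5825 139.6882] top px [229.0641 226.6699]
top centre [0.4783 0.3066 0.2009] [np.float64(0.004899927456023267), np.float64(0.002481355805267652), np.float64(0.007192337678673336)]
```

Run:
```python
from h import *
np.set_printoptions(suppress=True,precision=4)
w2=dict(np.load("w2.npz")); a=np.load("w1.npy"); w1=dict(K=a[:9].reshape(3,3),cam_to_world=a[9:].reshape(4,4))
top=vision.get_image("top"); sc=vision.get_image("scene")
def rep(n,obs):
    p,r=tri([ray(d,*q) for d,q in obs]); print(n,p,np.round(r,4))
rep("bot w2+sc",[(w2,(321.3,226.7)),(sc,(251,165.3))])
rep("top w2+sc",[(w2,(322.5,185)),(sc,(252.3,138.5))])
rep("mid w2+sc",[(w2,(322,208)),(sc,(251.8,152))])
rep("top w2+top",[(w2,(322.5,185)),(top,(226,230.5))])
# caddy: foot/rim corners in w2 on planes
for q in [(262,193),(453,193),(463,284),(261,287)]: print("rim z.068",plane(w2,q[0]/3+200,q[1]/3+100,.068))
for q in [(242,447),(481,442)]: print("foot z.006",plane(w2,q[0]/3+200,q[1]/3+100,.006))
# scene masks for scale
im=sc["image"]; ys=range(136,170,3)
for y in ys: print(y,im[y,244:262].max(1))
```

```text
bot w2+sc [0.4809 0.3258 0.0982] [0.0035 0.0035]
top w2+sc [0.4833 0.3081 0.1994] [0.0002 0.0002]
mid w2+sc [0.4828 0.3182 0.1491] [0.001 0.001]
top w2+top [0.4787 0.3112 0.1909] [0.0051 0.0051]
rim z.068 [0.4409 0.422  0.068 ]
rim z.068 [0.5209 0.4226 0.068 ]
rim z.068 [0.5227 0.3784 0.068 ]
rim z.068 [0.4432 0.3764 0.068 ]
foot z.006 [0.4319 0.3328 0.006 ]
foot z.006 [0.5349 0.3359 0.006 ]
136 [101 107 107  99  81  71  68  66  70 112 125 129 152 176 184 135  97  92]
139 [ 84  72  68  70  65  63  71  71  80  95 112  86  70  77  87  95  94  67]
142 [ 89 100  79  90 104 104  80  70  70  71  72  67  58  52  52  55  61  73]
145 [84 71 64 60 80 89 80 68 59 57 62 70 49 53 53 76 89 82]
148 [ 50  49  54  56  43  57  91 129 128 113  79  87  85  82  86  86  87  87]
151 [42 43 53 66 47 42 36 33 29 33 42 85 85 88 88 83 79 76]
154 [218 255 255 238 101  29  35  37  36  33  48  91  89  88  95  98  91  80]
157 [255 255 255 255 209  65  32  36  35  32  42  76  75  69  69  68  68  68]
160 [255 255 255 255 226  78  28  35  33  31  36  60  73  77  78  76  74  75]
163 [211 240 255 255 218  76  28  35  33  29  37  61  75  78  83  85  88  90]
166 [145 136 118 124 159 206 163  84 109 145 125 101  84  86  89  88  87  84]
169 [124 125 124 125 123 122 122 123 124 123 125 120  69  63  71  86  92  89]
```

The caddy rim measures 80 x 45 mm, which matches the text, centred at (0.482, 0.400). The handle mid is at about (0.482, 0.318, 0.15), leaning about 10° with its top toward -y. That agrees with the geometry, so I'll go in and grasp.

Run:
```python
from h import *
cmd([.4825,.3215,.1485],pose(np.radians(45)))
```

```text
{'ax': 0.001, 'ay': -0.005, 'az': 0.005, 'x': -0.198, 'y': 0.015, 'z': 11.189} rows>= 3
```

apply_moves([
  {"ax": 0, "ay": 0, "az": 0, "x": -0.1, "y": 0, "z": 4, "fingers": 1},
  {"ax": 0, "ay": 0, "az": 0, "x": -0.2, "y": 0, "z": 8, "fingers": 1},
  {"ax": 0, "ay": 0, "az": 0, "x": -0.2, "y": 0, "z": 11, "fingers": 1},
  {"ax": 0, "ay": 0, "az": 0, "x": -0.2, "y": 0, "z": 11.2, "fingers": 1},
  {"ax": 0, "ay": 0, "az": 0, "x": -0.2, "y": 0, "z": 11.2, "fingers": 1},
])

```text
clock: 2.6
tool_pos: [0.4811, 0.3221, 0.1469]
tool_rot: [0.651, 0.654, 0.272, -0.272]
ft_force: [-0.9, -0.1, -0.2]
width: 0.0853
gripper_force: 0.0
```

apply_moves([
  {"ax": 0, "ay": 0, "az": 0, "x": 0, "y": 0, "z": 0, "fingers": 0},
  {"ax": 0, "ay": 0, "az": 0, "x": 0, "y": 0, "z": 0, "fingers": 0},
  {"ax": 0, "ay": 0, "az": 0, "x": 0, "y": 0, "z": 0, "fingers": 0},
  {"ax": 0, "ay": 0, "az": 0, "x": 0, "y": 0, "z": 0, "fingers": 0},
  {"ax": 0, "ay": 0, "az": 0, "x": 0, "y": 0, "z": 0, "fingers": 0},
  {"ax": 0, "ay": 0, "az": 0, "x": 0, "y": 0, "z": 0, "fingers": 0},
  {"ax": 0, "ay": 0, "az": 0, "x": 0, "y": 0, "z": 0, "fingers": 0},
  {"ax": 0, "ay": 0, "az": 0, "x": 0, "y": 0, "z": 0, "fingers": 0},
], force=80)

```text
clock: 3.4
tool_pos: [0.4811, 0.322, 0.1467]
tool_rot: [0.651, 0.654, 0.272, -0.272]
ft_force: [-0.4, -3.3, 4.8]
width: 0.0147
gripper_force: 78.0
```

Run:
```python
from h import *
s=read_state(); p=s["tool_pos"]; print(p.round(4),s["ft_force"].round(1))
r=R.from_quat(s["tool_rot"])
cmd(p+[0,0,.05],r); cmd(p+[0,0,.11],r)
```

```text
[0.4811 0.322  0.1467] [-0.4 -3.3  4.8]
{'ax': 0.0, 'ay': 0.0, 'az': 0.0, 'x': 3.552, 'y': 0.004, 'z': -3.519} rows>= 2
{'ax': 0.0, 'ay': 0.0, 'az': 0.0, 'x': 7.813, 'y': 0.009, 'z': -7.743} rows>= 3
```

apply_moves([
  {"ax": 0, "ay": 0, "az": 0, "x": 1.4, "y": 0, "z": -1.4, "fingers": 0},
  {"ax": 0, "ay": 0, "az": 0, "x": 2.8, "y": 0, "z": -2.8, "fingers": 0},
  {"ax": 0, "ay": 0, "az": 0, "x": 4.2, "y": 0, "z": -4.2, "fingers": 0},
  {"ax": 0, "ay": 0, "az": 0, "x": 5.6, "y": 0, "z": -5.6, "fingers": 0},
  {"ax": 0, "ay": 0, "az": 0, "x": 7, "y": 0, "z": -7, "fingers": 0},
  {"ax": 0, "ay": 0, "az": 0, "x": 8.4, "y": 0, "z": -8.4, "fingers": 0},
  {"ax": 0, "ay": 0, "az": 0, "x": 9.2, "y": 0, "z": -9.2, "fingers": 0},
  {"ax": 0, "ay": 0, "az": 0, "x": 9.2, "y": 0, "z": -9.2, "fingers": 0},
])

```text
clock: 4.2
tool_pos: [0.4811, 0.322, 0.2773]
tool_rot: [0.651, 0.655, 0.272, -0.272]
ft_force: [0.1, 0.1, -1.2]
width: 0.0147
gripper_force: 78.5
```

Run:
```python
from h import *
s=read_state(); print(s["tool_pos"].round(4),s["ft_force"].round(1),s["width"],s["gripper_force"])
a=vision.get_image("scene")["image"]; b=vision.get_image("wrist"); np.savez("w4.npz",**b)
out=np.zeros((600,800,3),np.uint8)
out[:300,:480]=b["image"][:300,120:600]; out[300:600,:400]=cv2.resize(a[100:250,170:370],None,fx=2,fy=2)
cv2.imwrite("pics/lift.png",out)
```

```text
[0.4811 0.322  0.2773] [ 0.1  0.1 -1.2] 0.014690726844182215 78.48766565322876
```

View pics/lift.png

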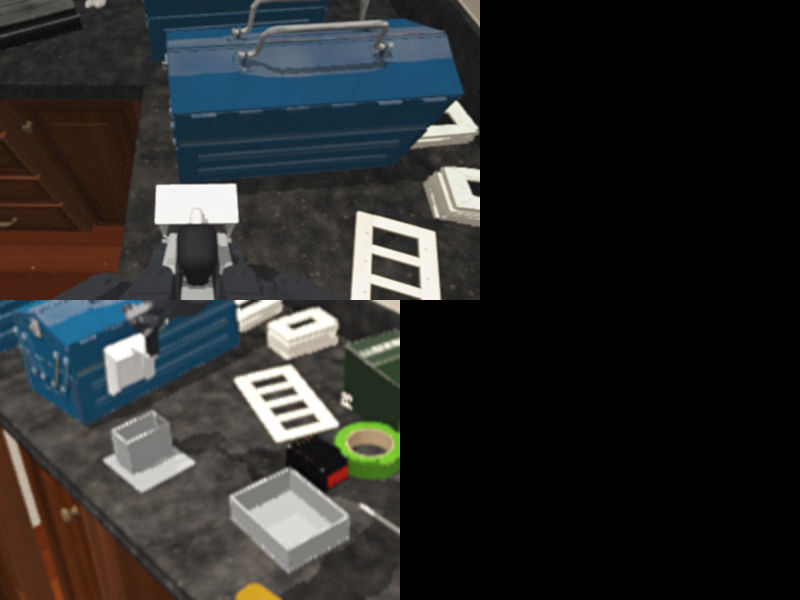

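The scoop is free of the caddy. In the wrist crop its back wall spans (157,185) to (237,223), i.e. (277,185) to (357,223) full-frame. I'll take its four corners for the tilt in the gripper.

Run:
```python
from h import *
np.set_printoptions(suppress=True,precision=3)
d=dict(np.load("w4.npz")); s=read_state()
g=d["image"].min(2)[170:250,255:380]; m=(g>215).astype(np.uint8)
n,l,st,c=cv2.connectedComponentsWithStats(m); i=1+np.argmax(st[1:,4]); print(st[i])
for r in range(170,240,6):
    row=np.where(l[r-170]==i)[0]; print(r,(row.min()+255,row.max()+255) if len(row) else None)
for c in (280,290,345,353):
    col=np.where(l[:,c-255]==i)[0]; print("col",c,col.min()+170,col.max()+170)
print(d["image"][176:240:2,285].max(1))
```

```text
[  20   14   83   39 3000]
170 None
176 None
182 None
188 (np.int64(277), np.int64(355))
194 (np.int64(276), np.int64(355))
200 (np.int64(276), np.int64(356))
206 (np.int64(276), np.int64(356))
212 (np.int64(276), np.int64(357))
218 (np.int64(275), np.int64(357))
224 None
230 None
236 None
col 280 185 222
col 290 185 222
col 345 185 221
col 353 184 221
[ 58  64  63  65 143 249 246 245 245 246 246 246 246 246 246 246 245 245
 246 246 246 246 245 247 144 104 103 107 109 128 159 127]
```

Run:
```python
from h import *
np.set_printoptions(suppress=True,precision=3)
d=dict(np.load("w4.npz")); s=read_state(); M=d["cam_to_world"]
# scoop y: z along -y world, x down => y = z cross x = (-Y)x(-Z)= X ; image right = +x world
obj=np.array([[-40,-32,0],[-40,32,0],[-40,-32,32],[-40,32,32]],float)/1000
pix=np.array([[276,184.3],[356.3,183.6],[275,223],[357.8,222.2]])
for k in range(1):
    n,rv,tv,e=cv2.solvePnPGeneric(obj-[[-.04,0,0]],pix,d["K"],None,flags=cv2.SOLVEPNP_IPPE)
    for a,b,ee in zip(rv,tv,e.ravel()):
        Rw=M[:3,:3]@cv2.Rodrigues(a)[0]; o=M[:3,:3]@b.ravel()+M[:3,3]-Rw@[-.04,0,0]
        print(Rw.tolist(),o,"err",ee,"handle",o+Rw@[-.106,0,.072])
print(s["tool_pos"], R.from_quat(s["tool_rot"]).as_matrix()[:,2])
```

```text
[[0.007928476335143634, 0.9998998571620693, 0.011722410599940232], [0.17708866623334746, 0.010133496688661274, -0.9841427317907462], [-0.9841629659536546, 0.009878658417589463, -0.17699058888305744]] [0.48  0.412 0.178] err 0.22990257340123554 handle [0.48  0.322 0.27 ]
[[-0.015484797409968882, 0.9998379754039279, 0.009178452448174442], [0.736021057542261, 0.017611320159042043, -0.6767295207515515], [-0.676781518588932, -0.0037234852526763134, -0.736174511752498]] [0.479 0.429 0.199] err 1.0583586874048616 handle [0.482 0.302 0.218]
[0.48  0.322 0.275] [-0.004  0.709 -0.705]
```

PnP gives a 10.2° lean, an origin at (0.480, 0.412, 0.178) and the handle mid at (0.480, 0.322, 0.270), consistent with the TCP. Next is laying it down in the strip.

```bash
cat >> h.py <<'E'
def tool_for(org,rot):
    """tool pose that puts the held scoop's origin/orientation there"""
    z=np.load("rel.npz"); r=rot*R.from_quat(z["q"]).inv(); return np.asarray(org)-r.apply(z["p"]), r
def flat(yaw=0.,nose=0.):
    """scoop nose to world -y, open side up; nose>0 raises the nose; yaw about z"""
    b=R.from_matrix(np.array([[0,1,0],[-1,0,0],[0,0,1]],float))
    return R.from_euler('z',yaw)*b*R.from_euler('y',-nose)
def scoop_now(st=None):
    st=st or read_state(); z=np.load("rel.npz"); r=R.from_quat(st["tool_rot"]); return st["tool_pos"]+r.apply(z["p"]), r*R.from_quat(z["q"])
E
python3 - <<'E'
from h import *
s=read_state(); rt=R.from_quat(s["tool_rot"])
a=np.radians(10.2); x=np.array([0,np.sin(a),-np.cos(a)]); z=np.array([0,-np.cos(a),-np.sin(a)])
Rs=R.from_matrix(np.c_[x,np.cross(z,x),z])
np.savez("rel.npz",q=(rt.inv()*Rs).as_quat(),p=rt.inv().apply(np.array([.480,.412,.178])-s["tool_pos"]))
for h in (.10,.03,.003):
    p,r=tool_for([.408,.10,h],flat()); print(p.round(3),r.apply([0,0,1]).round(2)); cmd(p,r)
E
```

```text
[0.408 0.211 0.172] [-0.   -0.82 -0.57]
{'ax': 0.004, 'ay': -1.749, 'az': 0.008, 'x': -15.065, 'y': -7.24, 'z': -0.51} rows>= 12
[0.408 0.211 0.102] [-0.   -0.82 -0.57]
{'ax': 0.004, 'ay': -1.749, 'az': 0.008, 'x': -20.028, 'y': -7.231, 'z': 4.426} rows>= 12
[0.408 0.211 0.075] [-0.   -0.82 -0.57]
{'ax': 0.004, 'ay': -1.749, 'az': 0.008, 'x': -21.943, 'y': -7.227, 'z': 6.33} rows>= 12
```

apply_moves([
  {"ax": 0, "ay": -0.14, "az": 0, "x": -1, "y": -1, "z": -1, "fingers": 0},
  {"ax": 0, "ay": -0.28, "az": 0, "x": -2, "y": -2, "z": -2, "fingers": 0},
  {"ax": 0, "ay": -0.42, "az": 0, "x": -4, "y": -3, "z": -2, "fingers": 0},
  {"ax": 0, "ay": -0.56, "az": 0, "x": -6, "y": -4, "z": -2, "fingers": 0},
  {"ax": 0, "ay": -0.7, "az": 0, "x": -8, "y": -5, "z": -2, "fingers": 0},
  {"ax": 0, "ay": -0.84, "az": 0, "x": -10, "y": -6, "z": -2, "fingers": 0},
  {"ax": 0, "ay": -0.98, "az": 0, "x": -12, "y": -7, "z": -1.5, "fingers": 0},
  {"ax": 0, "ay": -1.12, "az": 0, "x": -14, "y": -7.2, "z": -1, "fingers": 0},
  {"ax": 0, "ay": -1.26, "az": 0, "x": -15.1, "y": -7.2, "z": -0.5, "fingers": 0},
  {"ax": 0, "ay": -1.4, "az": 0, "x": -15.1, "y": -7.2, "z": -0.5, "fingers": 0},
])

```text
clock: 5.3
tool_pos: [0.4074, 0.2108, 0.1705]
tool_rot: [0.672, 0.675, -0.216, 0.214]
ft_force: [0.9, -0.3, -1.4]
width: 0.0148
gripper_force: 78.6
```

Run:
```python
from h import *
s=read_state(); print(s["tool_pos"].round(3),s["joint_positions"].round(2),s["ft_force"].round(1)); o,r=scoop_now(); print(o.round(3),r.as_matrix().round(2).tolist())
for h in (.10,.03,.003):
    p,r=tool_for([.408,.10,h],flat());cmd(p,r)
```

```text
[0.407 0.211 0.171] [-1.12  0.51  0.42  1.63  0.26  1.46 -0.78] [ 0.9 -0.3 -1.4]
[0.408 0.13  0.065] [[0.0, 1.0, 0.0], [-0.94, 0.0, -0.34], [-0.34, 0.0, 0.94]]
{'ax': 0.005, 'ay': -0.343, 'az': 0.004, 'x': -0.023, 'y': 0.068, 'z': -0.142} rows>= 3
{'ax': 0.005, 'ay': -0.343, 'az': 0.004, 'x': 4.031, 'y': 0.095, 'z': 5.565} rows>= 3
{'ax': 0.005, 'ay': -0.343, 'az': 0.004, 'x': 5.594, 'y': 0.105, 'z': 7.766} rows>= 3
```

apply_moves([
  {"ax": 0, "ay": -0.14, "az": 0, "x": 0, "y": 0.1, "z": -0.1, "fingers": 0},
  {"ax": 0, "ay": -0.28, "az": 0, "x": 0, "y": 0.1, "z": -0.1, "fingers": 0},
  {"ax": 0, "ay": -0.343, "az": 0, "x": 0, "y": 0.1, "z": -0.1, "fingers": 0},
  {"ax": 0, "ay": -0.343, "az": 0, "x": 2, "y": 0.1, "z": 2.7, "fingers": 0},
  {"ax": 0, "ay": -0.343, "az": 0, "x": 4, "y": 0.1, "z": 5.5, "fingers": 0},
  {"ax": 0, "ay": -0.343, "az": 0, "x": 4.5, "y": 0.1, "z": 6.2, "fingers": 0},
  {"ax": 0, "ay": -0.343, "az": 0, "x": 4.5, "y": 0.1, "z": 6.2, "fingers": 0},
])

```text
clock: 6.0
tool_pos: [0.4089, 0.2122, 0.0945]
tool_rot: [0.626, 0.63, -0.326, 0.325]
ft_force: [0.7, 0.7, -1.1]
width: 0.0149
gripper_force: 78.6
```

Run:
```python
from h import *
s=read_state(); print(s["tool_pos"].round(4),s["joint_positions"].round(2),s["ft_force"].round(1)); o,r=scoop_now(); print(o.round(4),r.as_matrix().round(3).tolist())
a=vision.get_image("scene")["image"]; b=vision.get_image("top")["image"]; out=np.zeros((600,800,3),np.uint8)
out[:300,:400]=cv2.resize(a[140:290,200:400],None,fx=2,fy=2); out[300:,:600]=cv2.resize(b[190:290,180:380],None,fx=3,fy=3,interpolation=cv2.INTER_CUBIC)
cv2.imwrite("pics/lay.png",out)
p,r=tool_for([.408,.10,.002],flat());cmd(p,r)
```

```text
[0.4089 0.2122 0.0945] [-1.18  0.83  0.41  1.54  0.33  1.55 -0.9 ] [ 0.7  0.7 -1.1]
[0.4097 0.1011 0.0222] [[0.007, 1.0, -0.001], [-1.0, 0.007, -0.004], [-0.004, 0.001, 1.0]]
{'ax': 0.008, 'ay': -0.007, 'az': -0.001, 'x': 1.794, 'y': -0.256, 'z': 1.455} rows>= 1
```

View pics/lay.png

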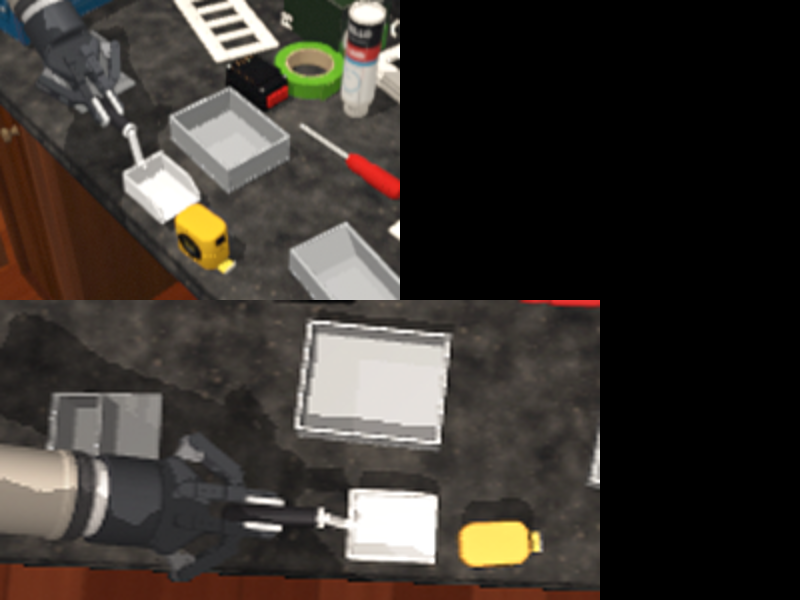

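The scoop is level above the strip. Its pan is at top-crop (392,525), clear of the tape measure at (497,543) and the bin. I'll lower it.

apply_moves([
  {"ax": 0, "ay": -0.01, "az": 0, "x": 0.6, "y": -0.1, "z": 0.5, "fingers": 0},
  {"ax": 0, "ay": -0.01, "az": 0, "x": 1.1, "y": -0.1, "z": 0.9, "fingers": 0},
  {"ax": 0, "ay": -0.01, "az": 0, "x": 1.5, "y": -0.1, "z": 1.2, "fingers": 0},
  {"ax": 0, "ay": -0.01, "az": 0, "x": 1.7, "y": -0.1, "z": 1.4, "fingers": 0},
  {"ax": 0, "ay": -0.01, "az": 0, "x": 1.8, "y": -0.1, "z": 1.45, "fingers": 0},
  {"ax": 0, "ay": -0.01, "az": 0, "x": 1.8, "y": -0.1, "z": 1.45, "fingers": 0},
])

```text
clock: 6.7
tool_pos: [0.4091, 0.2114, 0.0729]
tool_rot: [0.625, 0.628, -0.327, 0.328]
ft_force: [0.1, 0.5, -0.8]
width: 0.0147
gripper_force: 78.7
```

Run:
```python
from h import *
s=read_state(); print(s["ft_force"].round(1),s["torque"].round(2)); o,r=scoop_now(); print(o.round(4),r.as_matrix().round(3).tolist())
```

```text
[ 0.1  0.5 -0.8] [1.29 0.07 0.01]
[0.4102 0.0998 0.0014] [[0.007, 1.0, -0.005], [-1.0, 0.007, 0.003], [0.003, 0.005, 1.0]]
```

apply_moves([
  {"ax": 0, "ay": 0, "az": 0, "x": 0.08, "y": 0, "z": 0.06, "fingers": 0},
  {"ax": 0, "ay": 0, "az": 0, "x": 0.16, "y": 0, "z": 0.12, "fingers": 0},
  {"ax": 0, "ay": 0, "az": 0, "x": 0.16, "y": 0, "z": 0.12, "fingers": 0},
])

```text
clock: 7.0
tool_pos: [0.4094, 0.2113, 0.0718]
tool_rot: [0.625, 0.628, -0.327, 0.329]
ft_force: [-0.2, 1.9, 2.2]
width: 0.0148
gripper_force: 79.0
```

apply_moves([
  {"ax": 0, "ay": 0, "az": 0, "x": 0, "y": 0, "z": 0, "fingers": 0.6},
  {"ax": 0, "ay": 0, "az": 0, "x": 0, "y": 0, "z": 0, "fingers": 0.6},
  {"ax": 0, "ay": 0, "az": 0, "x": 0, "y": 0, "z": 0, "fingers": 0.6},
  {"ax": 0, "ay": 0, "az": 0, "x": 0, "y": 0, "z": 0, "fingers": 0.6},
  {"ax": 0, "ay": 0, "az": 0, "x": 0, "y": 0, "z": 0, "fingers": 0.6},
  {"ax": 0, "ay": 0, "az": 0, "x": 0, "y": 0, "z": 0, "fingers": 0.6},
])

```text
clock: 7.6
tool_pos: [0.4091, 0.2114, 0.0708]
tool_rot: [0.625, 0.628, -0.327, 0.328]
ft_force: [0.6, 0.5, -0.2]
width: 0.0513
gripper_force: 0.0
```

apply_moves([
  {"ax": 0, "ay": 0, "az": 0, "x": 0, "y": 0, "z": -3, "fingers": 0.6},
  {"ax": 0, "ay": 0, "az": 0, "x": 0, "y": 0, "z": -7, "fingers": 0.6},
  {"ax": 0, "ay": 0, "az": 0, "x": 0, "y": 0, "z": -10, "fingers": 0.6},
  {"ax": 0, "ay": 0, "az": 0, "x": 0, "y": 0, "z": -10, "fingers": 0.6},
])

```text
clock: 8.0
tool_pos: [0.4093, 0.2982, 0.129]
tool_rot: [0.625, 0.63, -0.323, 0.328]
ft_force: [0.4, -0.3, -0.6]
width: 0.0513
gripper_force: 0.0
```

Run:
```python
from h import *
np.set_printoptions(suppress=True,precision=4)
s=read_state(); print(s["tool_pos"].round(3),s["joint_positions"].round(2),s["width"])
w=vision.get_image("wrist"); t=vision.get_image("top"); c=vision.get_image("scene")
np.savez("lay_w.npz",**w); np.savez("lay_t.npz",**t); np.savez("lay_s.npz",**c)
for n,d in (("w",w),("t",t),("s",c)):
    print(n,[proj(d,p).round(1).tolist() for p in ([.41,.10,0],[.41,.06,0],[.378,.06,.01],[.442,.06,.01],[.41,.206,.072])])
out=np.zeros((600,800,3),np.uint8); out[:400,:640]=w["image"]
out[400:,:360]=cv2.resize(t["image"][240:290,245:335],None,fx=4,fy=4)
out[400:,400:720]=cv2.resize(c["image"][190:265,220:340],(320,200))
cv2.imwrite("pics/laid.png",out)
```

```text
[0.409 0.298 0.129] [-1.21  0.89  0.4   1.29  0.29  1.75 -0.88] 0.051306771580901966
w [[315.5, 179.4], [315.4, 190.7], [292.5, 197.4], [338.3, 197.4], [316.3, 207.5]]
t [[309.6, 266.2], [323.2, 266.8], [322.8, 277.7], [323.7, 255.6], [270.7, 262.3]]
s [[281.6, 242.2], [290.8, 250.6], [280.9, 254.2], [300.0, 242.1], [256.4, 202.9]]
```

View pics/laid.png

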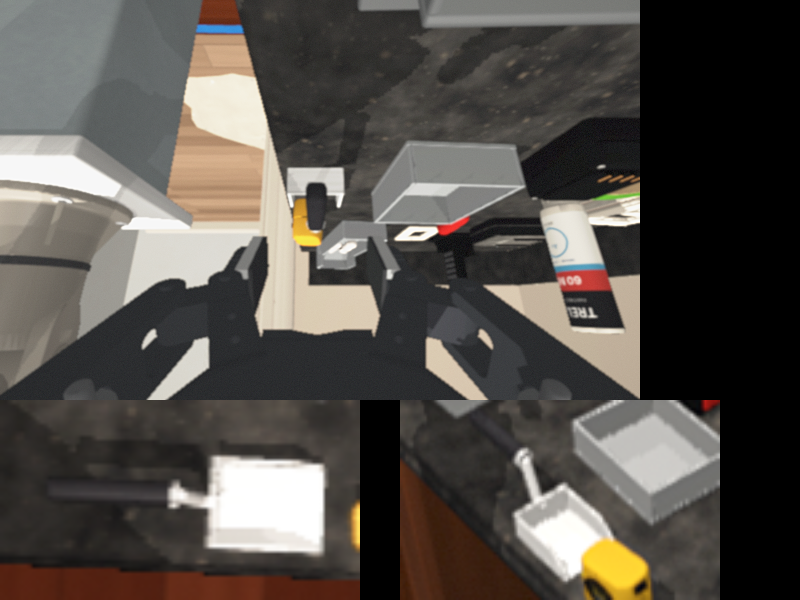

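The scoop lies flat and released. In the top view the pan is centred at (311.6,266.5) and the handle runs from (257,262.5) to (289,262.5), as predicted for an origin at (0.41, 0.10). I'll regrasp at a steeper pitch, nearer the neck.

Run:
```python
from h import *
np.set_printoptions(suppress=True,precision=4)
t=dict(np.load("lay_t.npz")); s=dict(np.load("lay_s.npz"))
print(plane(t,257,262.5,.081),plane(t,288.7,262.5,.081), plane(t,326.2,255,.010),plane(t,326,278.3,.010))
pz=R.from_euler('x',0); r=pose(np.radians(-20))
cmd([.4095,.224,.152],r)
tz=r.apply([0,0,1]); print(tz)
```

```text
[0.4069 0.2424 0.081 ] [0.4109 0.1556 0.081 ] [0.444  0.0527 0.01  ] [0.3766 0.0505 0.01  ]
{'ax': 0.002, 'ay': 0.616, 'az': 0.003, 'x': -5.911, 'y': 0.059, 'z': 4.246} rows>= 5
[ 0.     -0.342  -0.9397]
```

apply_moves([
  {"ax": 0, "ay": 0.12, "az": 0, "x": -2.5, "y": 0, "z": -1, "fingers": 0.6},
  {"ax": 0, "ay": 0.25, "az": 0, "x": -4, "y": 0, "z": 0, "fingers": 0.6},
  {"ax": 0, "ay": 0.38, "az": 0, "x": -5, "y": 0, "z": 2, "fingers": 0.6},
  {"ax": 0, "ay": 0.51, "az": 0, "x": -6, "y": 0, "z": 4.2, "fingers": 0.6},
  {"ax": 0, "ay": 0.62, "az": 0, "x": -6, "y": 0, "z": 4.2, "fingers": 0.6},
  {"ax": 0, "ay": 0.62, "az": 0, "x": -6, "y": 0, "z": 4.2, "fingers": 0.6},
])

```text
clock: 8.75
tool_pos: [0.4095, 0.2183, 0.1545]
tool_rot: [0.699, 0.694, -0.121, 0.121]
ft_force: [0.4, -0.4, 0.5]
width: 0.0511
gripper_force: 0.0
```

Run:
```python
from h import *
s=read_state(); print(s["tool_pos"].round(4),s["joint_positions"].round(2))
w=vision.get_image("wrist"); np.savez("rg.npz",**w)
np.set_printoptions(suppress=True,precision=1)
print([proj(w,p).round(1).tolist() for p in ([.41,.242,.081],[.41,.15,.081],[.41,.19,.081])])
m=w["image"].max(2)
for v in range(120,300,12): 
    xs=np.where(m[v,270:380]<70)[0]; print(v,(xs.min()+270,xs.max()+270,len(xs)) if len(xs) else None, (m[v,270:380]>200).sum())
cmd([.4095,.188,.0675],pose(np.radians(-20)))
```

```text
[0.4095 0.2183 0.1545] [-1.02  0.37  0.38  1.74  0.14  1.26 -0.71]
[[316.9, 150.8], [317.6, 251.7], [317.3, 213.8]]
120 (np.int64(270), np.int64(379), 62) 0
132 (np.int64(270), np.int64(379), 76) 0
144 (np.int64(270), np.int64(379), 95) 0
156 (np.int64(294), np.int64(379), 75) 0
168 (np.int64(294), np.int64(379), 71) 0
180 (np.int64(274), np.int64(379), 90) 0
192 (np.int64(277), np.int64(379), 84) 5
204 (np.int64(294), np.int64(379), 86) 0
216 (np.int64(279), np.int64(379), 49) 7
228 (np.int64(280), np.int64(379), 47) 50
240 (np.int64(282), np.int64(372), 39) 43
252 (np.int64(283), np.int64(377), 32) 62
264 (np.int64(284), np.int64(379), 81) 12
276 (np.int64(286), np.int64(379), 52) 12
288 (np.int64(287), np.int64(379), 25) 15
{'ax': -0.001, 'ay': -0.004, 'az': -0.001, 'x': -0.249, 'y': 0.065, 'z': 9.239} rows>= 2
```

apply_moves([
  {"ax": 0, "ay": 0, "az": 0, "x": -0.2, "y": 0, "z": 4, "fingers": 0.6},
  {"ax": 0, "ay": 0, "az": 0, "x": -0.2, "y": 0, "z": 7.5, "fingers": 0.6},
  {"ax": 0, "ay": 0, "az": 0, "x": -0.2, "y": 0, "z": 9, "fingers": 0.6},
  {"ax": 0, "ay": 0, "az": 0, "x": -0.2, "y": 0, "z": 9, "fingers": 0.6},
  {"ax": 0, "ay": 0, "az": 0, "x": -0.2, "y": 0, "z": 9, "fingers": 0.6},
])

```text
clock: 9.3
tool_pos: [0.4088, 0.194, 0.0684]
tool_rot: [0.694, 0.699, -0.122, 0.122]
ft_force: [0.1, 0.1, 0.9]
width: 0.051
gripper_force: 0.0
```

apply_moves([
  {"ax": 0, "ay": 0, "az": 0, "x": 0, "y": 0, "z": 0, "fingers": 0},
  {"ax": 0, "ay": 0, "az": 0, "x": 0, "y": 0, "z": 0, "fingers": 0},
  {"ax": 0, "ay": 0, "az": 0, "x": 0, "y": 0, "z": 0, "fingers": 0},
  {"ax": 0, "ay": 0, "az": 0, "x": 0, "y": 0, "z": 0, "fingers": 0},
  {"ax": 0, "ay": 0, "az": 0, "x": 0, "y": 0, "z": 0, "fingers": 0},
  {"ax": 0, "ay": 0, "az": 0, "x": 0, "y": 0, "z": 0, "fingers": 0},
], force=100)

```text
clock: 9.9
tool_pos: [0.4098, 0.1936, 0.0699]
tool_rot: [0.695, 0.699, -0.119, 0.121]
ft_force: [0.6, 2.2, 6.0]
width: 0.0142
gripper_force: 97.9
```

Run:
```python
from h import *
np.set_printoptions(suppress=True,precision=4)
s=read_state(); print(s["tool_pos"],s["ft_force"].round(1)); rt=R.from_quat(s["tool_rot"]); ym=rt.as_matrix()[:,1]; print(ym)
# scoop flat on worktop; its y axis = tool y; origin x from tool plane, y from observations (~.094), z=0
yaw=np.arctan2(ym[1],ym[0]); o=np.array([s["tool_pos"][0]+ .0,.096,0]); o[0]-= np.sin(-yaw)*0
Rs=flat(yaw); np.savez("rel.npz",q=(rt.inv()*Rs).as_quat(),p=rt.inv().apply(o-s["tool_pos"]))
t=vision.get_image("top"); sc=vision.get_image("scene")
# trough measure: top crop corner px (x/2.5+180, y/2.5+180)
f=lambda u,v:(u/2.5+180,v/2.5+180)
for n,q in [("nearL",(491,181)),("farL",(509,105)),("farR",(741,153)),("nearR",(732,226))]:
    print("trough rim",n,plane(t,*f(*q),.036),plane(t,*f(*q),.06))
for n,q in [("a",(259,42)),("b",(375,56)),("c",(367,146)),("d",(247,131))]: print("bin",plane(t,*f(*q),.045))
g=lambda u,v:(335+(u-320)/2.8,245+(v-278)/2.8)
for n,q in [("farL",(430,296)),("nearL",(348,340)),("nearR? z.06",(555,590))]: print("scene",n,plane(sc,*g(*q),.036),plane(sc,*g(*q),.06))
```

```text
[0.4098 0.1936 0.0699] [0.6 2.2 6. ]
[1.     0.0052 0.0016]
trough rim nearL [ 0.4551 -0.0903  0.036 ] [ 0.4522 -0.0869  0.06  ]
trough rim farL [ 0.5449 -0.1101  0.036 ] [ 0.54   -0.1063  0.06  ]
trough rim farR [ 0.5006 -0.3778  0.036 ] [ 0.4967 -0.3683  0.06  ]
trough rim nearR [ 0.4164 -0.3642  0.036 ] [ 0.4143 -0.355   0.06  ]
bin [0.6051 0.1851 0.045 ]
bin [0.5944 0.0484 0.045 ]
bin [0.4878 0.0535 0.045 ]
bin [0.4989 0.1921 0.045 ]
scene farL [ 0.5469 -0.1074  0.036 ] [ 0.5298 -0.1202  0.06  ]
scene nearL [ 0.457  -0.0944  0.036 ] [ 0.4427 -0.1077  0.06  ]
scene nearR? z.06 [ 0.4099 -0.3513  0.036 ] [ 0.3972 -0.3562  0.06  ]
```

Trough measured: length 265 mm (268 given), centre about (0.478, -0.231), +x axis about 10° off -y toward -x. The bin centre is about (0.546, 0.120) and its size matches. I'll lift and carry the scoop over the trough.

Run:
```python
from h import *
s=read_state()
p,r=tool_for([.409,.096,.12],flat(.005)); cmd(p,r)
p,r=tool_for([.487,-.16,.13],flat(-.175)); print(p.round(3)); cmd(p,r)
```

```text
{'ax': -0.0, 'ay': 0.0, 'az': 0.0, 'x': -4.022, 'y': -0.063, 'z': -11.308} rows>= 3
[ 0.504 -0.064  0.2  ]
{'ax': 0.06, 'ay': -0.0, 'az': 0.17, 'x': -28.666, 'y': 9.354, 'z': -3.589} rows>= 7
```

apply_moves([
  {"ax": 0, "ay": 0, "az": 0, "x": -0.7, "y": 0, "z": -2, "fingers": 0},
  {"ax": 0, "ay": 0, "az": 0, "x": -2, "y": 0, "z": -5.5, "fingers": 0},
  {"ax": 0, "ay": 0, "az": 0, "x": -3.3, "y": 0, "z": -9, "fingers": 0},
  {"ax": 0, "ay": 0, "az": 0, "x": -4, "y": 0, "z": -11.3, "fingers": 0},
  {"ax": 0.01, "ay": 0, "az": 0.04, "x": -8, "y": 1.5, "z": -10.5, "fingers": 0},
  {"ax": 0.02, "ay": 0, "az": 0.08, "x": -12, "y": 3, "z": -9.5, "fingers": 0},
  {"ax": 0.04, "ay": 0, "az": 0.11, "x": -16, "y": 4.5, "z": -8, "fingers": 0},
  {"ax": 0.05, "ay": 0, "az": 0.14, "x": -20.5, "y": 6.3, "z": -6.5, "fingers": 0},
  {"ax": 0.06, "ay": 0, "az": 0.17, "x": -25, "y": 8, "z": -4.8, "fingers": 0},
  {"ax": 0.06, "ay": 0, "az": 0.17, "x": -28.7, "y": 9.4, "z": -3.6, "fingers": 0},
])

```text
clock: 11.0
tool_pos: [0.5039, -0.0683, 0.1991]
tool_rot: [0.756, 0.632, -0.132, 0.11]
ft_force: [0.1, 0.6, -2.1]
width: 0.0142
gripper_force: 97.8
```

Run:
```python
from h import *
s=read_state(); print(s["tool_pos"].round(4),s["joint_positions"].round(2),s["ft_force"].round(1)); o,r=scoop_now(); print(o.round(4),r.as_matrix().round(3).tolist())
w=vision.get_image("wrist");t=vision.get_image("top");c=vision.get_image("scene")
for n,d in (("w",w),("t",t),("s",c)): np.savez(f"tr_{n}.npz",**d)
out=np.zeros((600,800,3),np.uint8); out[:400,:640]=w["image"]
out[400:,:400]=cv2.resize(t["image"][215:280,360:490],(400,200),interpolation=cv2.INTER_CUBIC)
out[400:,420:720]=cv2.resize(c["image"][220:360,300:450],(300,200)); cv2.imwrite("pics/tr.png",out)
```

```text
[ 0.5039 -0.0683  0.1991] [-0.58  0.35  0.59  1.7   0.16  1.23 -0.25] [ 0.1  0.6 -2.1]
[ 0.4858 -0.1644  0.1294] [[-0.178, 0.984, 0.002], [-0.984, -0.178, 0.002], [0.003, -0.002, 1.0]]
```

View pics/tr.png

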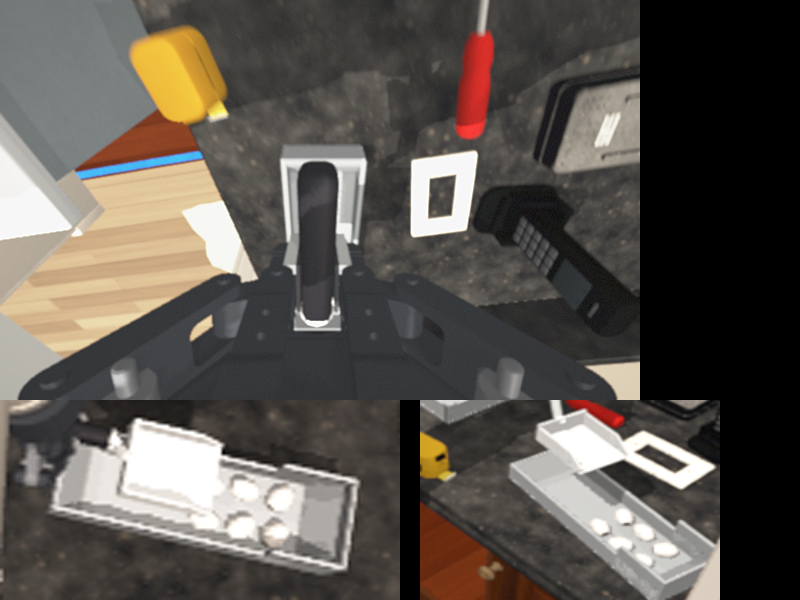

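The wrist view shows the trough's -x rim corners at (282,147) and (366,145), with the handle line at column 318. The pan sits above the trough's empty end. I'll work out its lateral alignment.

Run:
```python
from h import *
np.set_printoptions(suppress=True,precision=4)
w=dict(np.load("tr_w.npz")); g=w["image"].max(2).astype(int)
def edges(v):
    row=g[v]; 
    gr=np.diff(cv2.GaussianBlur(row.astype(np.float32)[None],(3,1),0)[0]); 
    return 270+np.argmax(gr[270:300]), 345+np.argmin(gr[345:380])
L=[];Rr=[]
for v in (152,165,180,195,210,222):
    a,b=edges(v); pa,pb=plane(w,a+.5,v,.036),plane(w,b+.5,v,.036); L.append(pa);Rr.append(pb); print(v,a,b,pa,pb,np.linalg.norm(pa-pb))
L=np.array(L);Rr=np.array(Rr)
for P in (L,Rr): k=np.polyfit(P[:,1],P[:,0],1); print("slope",k, np.degrees(np.arctan(k[0])))
print("rim corners",plane(w,282,147,.036),plane(w,366,145.5,.036))
t=dict(np.load("tr_t.npz")); f=lambda u,v:(u/400*130+360,(v-400)/200*65+215)
for q in [(52,508),(343,571),(358,478)]: print(plane(t,*f(*q),.036 if q[0]<100 else .06))
for q in [(283,465),(150,420)]: print(f(*q))
```

```text
152 281 363 [ 0.4659 -0.0828  0.036 ] [ 0.5456 -0.0973  0.036 ] 0.08102209678772203
165 280 366 [ 0.4613 -0.0968  0.036 ] [ 0.5473 -0.1123  0.036 ] 0.08744903439954028
180 281 364 [ 0.4578 -0.1143  0.036 ] [ 0.5438 -0.1299  0.036 ] 0.08733321262013778
195 282 362 [ 0.4542 -0.1331  0.036 ] [ 0.54   -0.1487  0.036 ] 0.08720904590303459
210 283 360 [ 0.4502 -0.1533  0.036 ] [ 0.5359 -0.1688  0.036 ] 0.0870755986671713
222 284 359 [ 0.4471 -0.1707  0.036 ] [ 0.5331 -0.1862  0.036 ] 0.08742768890952202
slope [0.2071 0.482 ] 11.6985868462599
slope [0.16   0.5634] 9.08768074106239
rim corners [ 0.4677 -0.0777  0.036 ] [ 0.5486 -0.0907  0.036 ]
[ 0.4618 -0.0917  0.036 ]
[ 0.4136 -0.3513  0.06  ]
[ 0.4991 -0.3683  0.06  ]
(451.975, 236.125)
(408.75, 221.5)
```

Run:
```python
from h import *
np.set_printoptions(suppress=True,precision=1)
t=dict(np.load("tr_t.npz")); C=np.array([.4797,-.229,0]); tx=np.array([-.183,-.983,0]); ty=np.array([.983,-.183,0])
im=cv2.imread("pics/top0.png"); s=dict(np.load("tr_s.npz"))
for q in [(620,153),(648,160),(678,166),(615,183),(645,190),(673,195)]:
    p=plane(t,q[0]/2.5+180,q[1]/2.5+180,.018)-C; print(p@tx*1000,p@ty*1000)
g=lambda u,v:(300+(u-420)/2,220+(v-400)*.7)
print("scene")
for q in [(600,526),(624,516),(640,532),(666,550),(617,542),(644,560)]:
    p=plane(s,*g(*q),.018)-C; print(p@tx*1000,p@ty*1000)
p,r=tool_for(C-.053*tx+[0,0,.06],flat(-.184)); cmd(p,r)
p,r=tool_for(C-.053*tx+[0,0,.008],flat(-.184)); cmd(p,r)
```

```text
10.943772764291218 19.732413719574133
44.20996375606902 19.03255969056828
79.4587368438868 20.02809394685904
11.228277607216159 -16.3339291380029
46.538515520831886 -16.44336046050896
79.113182581504 -14.786392792352656
scene
9.089556548430753 -16.675816293534382
8.650234128473562 18.335378639012024
40.29346411210607 14.604591097744972
78.47794281301341 18.023824382724488
40.81493079260617 -18.555245125937102
78.9805673378833 -13.378378780201139
{'ax': -0.001, 'ay': 0.004, 'az': -0.001, 'x': 1.405, 'y': 0.64, 'z': 6.891} rows>= 2
{'ax': -0.001, 'ay': 0.004, 'az': -0.001, 'x': 3.166, 'y': 0.637, 'z': 11.784} rows>= 3
```

The connectors form a clean 2 x 3 grid at trough x ≈ 10, 43, 79 mm and y ≈ ±17 mm, and both views agree. I'll lower into the empty end.

apply_moves([
  {"ax": 0, "ay": 0, "az": 0, "x": 0.5, "y": 0.4, "z": 2, "fingers": 0},
  {"ax": 0, "ay": 0, "az": 0, "x": 1.0, "y": 0.64, "z": 5, "fingers": 0},
  {"ax": 0, "ay": 0, "az": 0, "x": 1.9, "y": 0.64, "z": 8.5, "fingers": 0},
  {"ax": 0, "ay": 0, "az": 0, "x": 2.6, "y": 0.64, "z": 10.3, "fingers": 0},
  {"ax": 0, "ay": 0, "az": 0, "x": 3, "y": 0.64, "z": 11.3, "fingers": 0},
  {"ax": 0, "ay": 0, "az": 0, "x": 3.1, "y": 0.64, "z": 11.6, "fingers": 0},
  {"ax": 0, "ay": 0, "az": 0, "x": 3.1, "y": 0.64, "z": 11.6, "fingers": 0},
])

```text
clock: 11.85
tool_pos: [0.5093, -0.0752, 0.0802]
tool_rot: [0.755, 0.633, -0.13, 0.11]
ft_force: [0.5, -0.7, -1.4]
width: 0.0144
gripper_force: 97.9
```

```bash
cat >> h.py <<'E'
C=np.array([.4797,-.229,0]); tx=np.array([-.183,-.983,0]); ty=np.array([.983,-.183,0])
def trough_report():
    s=read_state(); o,r=scoop_now(s); d=o-C; x=r.apply([1,0,0])
    print("clk",round(s["clock"],2),"scoop in trough mm",(1000*np.array([d@tx,d@ty,o[2]])).round(1),"lip",(1000*((d+.04*x)@tx)).round(1),"nose-up deg",np.degrees(np.arcsin(x[2])).round(1),"F",s["ft_force"].round(1),"T",s["torque"].round(2),"j",s["joint_positions"].round(2))
E
python3 - <<'E'
from h import *
trough_report()
for x,z in ((-.053,.006),(.05,.006)): cmd(*tool_for(C+x*tx+[0,0,z],flat(-.184)))
E
```

```text
clk 11.85 scoop in trough mm [-58.9   1.3  10.4] lip -18.9 nose-up deg 0.1 F [ 0.5 -0.7 -1.4] T [ 0.53 -0.06 -0.04] j [-0.53  0.5   0.56  1.82  0.1   0.96 -0.25]
{'ax': 0.002, 'ay': 0.001, 'az': 0.009, 'x': -0.427, 'y': -0.048, 'z': 0.602} rows>= 1
{'ax': 0.002, 'ay': 0.001, 'az': 0.009, 'x': -10.126, 'y': -0.146, 'z': 4.066} rows>= 3
```

apply_moves([
  {"ax": 0, "ay": 0, "az": 0, "x": 0.1, "y": -0.1, "z": 0.28, "fingers": 0},
  {"ax": 0, "ay": 0, "az": 0, "x": 0.14, "y": -0.1, "z": 0.38, "fingers": 0},
  {"ax": 0, "ay": 0, "az": 0, "x": 0.17, "y": -0.1, "z": 0.48, "fingers": 0},
  {"ax": 0, "ay": 0, "az": 0, "x": 0.17, "y": -0.1, "z": 0.48, "fingers": 0},
])

```text
clock: 12.25
tool_pos: [0.5087, -0.0758, 0.076]
tool_rot: [0.755, 0.633, -0.13, 0.111]
ft_force: [-1.0, 2.4, 3.4]
width: 0.0143
gripper_force: 98.8
```

Run:
```python
from h import *
trough_report()
```

```text
clk 12.25 scoop in trough mm [-58.2   0.9   6.2] lip -18.2 nose-up deg 0.1 F [-1.   2.4  3.4] T [ 0.23  0.14 -0.09] j [-0.53  0.5   0.56  1.83  0.1   0.95 -0.25]
```

Floor contact is at z = 6.2 mm, which matches the 6 mm given. Pushing forward now.

apply_moves([
  {"ax": 0, "ay": 0, "az": 0, "x": -0.94, "y": 0, "z": 0.34, "fingers": 0},
  {"ax": 0, "ay": 0, "az": 0, "x": -1.88, "y": 0, "z": 0.67, "fingers": 0},
  {"ax": 0, "ay": 0, "az": 0, "x": -2.82, "y": 0, "z": 1.01, "fingers": 0},
  {"ax": 0, "ay": 0, "az": 0, "x": -3.76, "y": 0, "z": 1.34, "fingers": 0},
  {"ax": 0, "ay": 0, "az": 0.005, "x": -4.7, "y": 0, "z": 1.68, "fingers": 0},
  {"ax": 0, "ay": 0, "az": 0.005, "x": -5.64, "y": 0, "z": 2.01, "fingers": 0},
  {"ax": 0, "ay": 0, "az": 0.005, "x": -6.58, "y": 0, "z": 2.35, "fingers": 0},
  {"ax": 0, "ay": 0, "az": 0.005, "x": -7.5, "y": 0, "z": 2.68, "fingers": 0},
])

```text
clock: 13.05
tool_pos: [0.4947, -0.1553, 0.0759]
tool_rot: [0.757, 0.631, -0.13, 0.111]
ft_force: [1.0, 0.9, 5.7]
width: 0.0142
gripper_force: 99.1
```

Run:
```python
from h import *
trough_report()
t=vision.get_image("top");c=vision.get_image("scene")
out=np.zeros((600,800,3),np.uint8)
out[:300,:600]=cv2.resize(t["image"][215:280,360:490],(600,300),interpolation=cv2.INTER_CUBIC)
out[300:,:400]=cv2.resize(c["image"][250:355,330:450],(400,300),interpolation=cv2.INTER_CUBIC); cv2.imwrite("pics/push1.png",out)
```

```text
clk 13.05 scoop in trough mm [22.5  1.3  6.1] lip 62.5 nose-up deg 0.1 F [1.  0.9 5.7] T [ 0.16  0.15 -0.02] j [-0.4   0.48  0.58  1.87  0.11  0.88 -0.12]
```

apply_moves([
  {"ax": 0, "ay": 0, "az": 0, "x": -0.94, "y": 0, "z": 0.34, "fingers": 0},
  {"ax": 0, "ay": 0, "az": 0, "x": -1.88, "y": 0, "z": 0.67, "fingers": 0},
  {"ax": 0, "ay": 0, "az": 0, "x": -2.6, "y": 0, "z": 0.93, "fingers": 0},
])

```text
clock: 13.45
tool_pos: [0.4904, -0.1814, 0.0758]
tool_rot: [0.757, 0.631, -0.129, 0.111]
ft_force: [0.1, 3.3, 7.3]
width: 0.0143
gripper_force: 99.4
```

Run:
```python
from h import *
trough_report()
c=vision.get_image("scene"); t=vision.get_image("top"); np.savez("p2_s.npz",**c); np.savez("p2_t.npz",**t)
# connectors visible on the grey floor/slope ahead of the lip: bright counts along trough, ahead of lip
for n,d in (("t",t),("s",c)):
    g=d["image"].min(2)
    for x in range(20,130,6):
        z=.016 if x<100 else .016+(x-100)*.0011
        print(n,x,[int(g[int(round(v)),int(round(u))]) for u,v in (proj(d,C+x/1000*tx+y/1000*ty+[0,0,z]) for y in range(-30,31,6))])
```

```text
clk 13.45 scoop in trough mm [48.9  2.   6. ] lip 88.9 nose-up deg 0.1 F [0.1 3.3 7.3] T [ 0.13  0.07 -0.01] j [-0.35  0.48  0.58  1.87  0.11  0.86 -0.08]
t 20 [134, 245, 245, 255, 253, 255, 255, 253, 255, 255, 254]
t 26 [123, 252, 224, 255, 255, 255, 255, 255, 255, 255, 246]
t 32 [155, 235, 249, 255, 255, 255, 255, 255, 255, 255, 255]
t 38 [125, 253, 225, 255, 255, 255, 255, 255, 255, 255, 248]
t 44 [144, 224, 225, 255, 255, 255, 255, 255, 255, 255, 186]
t 50 [124, 251, 226, 255, 255, 255, 255, 255, 255, 255, 247]
t 56 [146, 225, 226, 255, 255, 255, 254, 201, 226, 255, 216]
t 62 [128, 252, 226, 254, 255, 210, 224, 243, 224, 223, 250]
t 68 [121, 237, 228, 255, 248, 252, 253, 253, 246, 248, 215]
t 74 [127, 206, 227, 250, 187, 229, 254, 248, 237, 254, 246]
t 80 [97, 225, 232, 230, 249, 193, 211, 223, 229, 193, 147]
t 86 [229, 159, 187, 149, 244, 251, 224, 198, 250, 250, 212]
t 92 [123, 144, 241, 107, 188, 254, 249, 227, 253, 254, 246]
t 98 [203, 150, 253, 252, 134, 237, 222, 182, 223, 255, 248]
t 104 [133, 130, 220, 176, 96, 252, 251, 247, 241, 89, 147]
t 110 [99, 167, 238, 244, 202, 2
[... 664 characters left out ...]
 255, 255, 242, 244, 198]
s 68 [140, 137, 213, 255, 236, 164, 255, 240, 210, 255, 196]
s 74 [140, 140, 200, 233, 246, 169, 226, 197, 221, 242, 216]
s 80 [141, 140, 204, 255, 255, 152, 255, 233, 255, 255, 255]
s 86 [139, 138, 204, 246, 242, 234, 253, 179, 247, 255, 255]
s 92 [141, 140, 205, 205, 215, 180, 248, 255, 240, 235, 249]
s 98 [142, 139, 197, 238, 255, 233, 255, 255, 255, 247, 143]
s 104 [141, 144, 178, 245, 253, 214, 255, 255, 249, 190, 155]
s 110 [139, 207, 83, 255, 216, 234, 226, 208, 125, 148, 149]
s 116 [155, 178, 225, 167, 160, 160, 177, 164, 156, 152, 145]
s 122 [207, 200, 191, 228, 222, 210, 200, 203, 211, 204, 170]
s 128 [125, 127, 122, 145, 128, 129, 123, 116, 159, 181, 192]
```

apply_moves([
  {"ax": 0, "ay": 0, "az": 0, "x": -0.6, "y": -0.05, "z": 0.21, "fingers": 0},
  {"ax": 0, "ay": 0, "az": 0, "x": -1.1, "y": -0.1, "z": 0.38, "fingers": 0},
  {"ax": 0, "ay": 0, "az": 0, "x": -1.3, "y": -0.1, "z": 0.45, "fingers": 0},
  {"ax": 0, "ay": 0, "az": 0, "x": -1.3, "y": -0.1, "z": 0.45, "fingers": 0},
])

```text
clock: 13.95
tool_pos: [0.4871, -0.1932, 0.0758]
tool_rot: [0.756, 0.632, -0.129, 0.11]
ft_force: [0.5, 3.9, 9.5]
width: 0.0144
gripper_force: 99.6
```

```bash
cat >> h.py <<'E'
def grid(d,xs,zf=.018):
    g=d["image"].min(2)
    for x in xs: print(x,[int(g[int(round(v)),int(round(u))]) for u,v in (proj(d,C+x/1000*tx+y/1000*ty+[0,0,zf]) for y in range(-30,31,5))])
def lip_target(lx,z,nose,dy=0.):
    """tool pose with the lip's underside middle at trough x=lx (m), height z, nose up deg"""
    r=flat(-.184,np.radians(nose)); o=C+lx*tx+dy*ty+[0,0,z]-r.apply([.04,0,0]); return tool_for(o,r)
E
python3 - <<'E'
from h import *
trough_report()
grid(vision.get_image("top"),range(40,125,6))
for a in ((.104,.008,0),(.106,.010,8),(.108,.012,16),(.100,.02,16),(.07,.08,16)): cmd(*lip_target(*a))
E
```

```text
clk 13.95 scoop in trough mm [61.1  0.9  5.8] lip 101.0 nose-up deg -0.0 F [0.5 3.9 9.5] T [ 0.25  0.24 -0.14] j [-0.33  0.48  0.59  1.87  0.11  0.85 -0.05]
40 [144, 235, 224, 255, 255, 255, 193, 195, 204, 219, 255, 255, 214]
46 [125, 254, 225, 255, 244, 202, 243, 242, 209, 221, 255, 255, 251]
52 [121, 237, 226, 255, 250, 253, 254, 253, 246, 244, 255, 255, 224]
58 [198, 254, 226, 255, 242, 248, 251, 250, 239, 255, 255, 255, 186]
64 [146, 241, 226, 227, 253, 219, 220, 176, 185, 231, 254, 254, 241]
70 [130, 223, 227, 222, 239, 253, 252, 244, 235, 205, 211, 204, 185]
76 [111, 210, 200, 210, 252, 254, 254, 254, 248, 217, 253, 237, 151]
82 [116, 174, 94, 228, 162, 221, 253, 252, 255, 251, 252, 253, 159]
88 [226, 154, 165, 202, 219, 208, 196, 211, 203, 246, 255, 254, 225]
94 [142, 222, 242, 249, 197, 243, 239, 231, 226, 234, 252, 254, 189]
100 [171, 131, 166, 172, 155, 254, 254, 252, 250, 241, 194, 253, 222]
106 [139, 170, 252, 243, 247, 190, 253, 252, 224, 226, 155, 154, 148]
112 [222, 182, 254, 254, 253, 178, 142, 177, 148, 164, 167, 148, 148]
118 [102, 97, 175, 249, 176, 169, 155, 155, 154, 167, 167, 167, 148]
124 [202, 97, 117, 166, 166, 167, 167, 167, 167, 166, 167, 167, 155]
{'ax': 0.004, 'ay': -0.0, 'az': 0.004, 'x': -0.352, 'y': -0.021, 'z': -0.108} rows>= 1
{'ax': 0.004, 'ay': -0.14, 'az': 0.004, 'x': 0.848, 'y': -0.025, 'z': 1.358} rows>= 1
{'ax': 0.005, 'ay': -0.279, 'az': 0.003, 'x': 1.813, 'y': -0.031, 'z': 3.011} rows>= 2
{'ax': 0.005, 'ay': -0.279, 'az': 0.003, 'x': 2.299, 'y': -0.023, 'z': 1.989} rows>= 2
{'ax': 0.005, 'ay': -0.279, 'az': 0.003, 'x': 3.116, 'y': 0.018, 'z': -4.669} rows>= 2
```

Run:
```python
from h import *
for a in ((.105,.0115,3.5),(.109,.0175,8),(.113,.024,12),(.111,.050,15),(.108,.085,18),(.105,.13,18)): cmd(*lip_target(*a))
```

```text
{'ax': 0.004, 'ay': -0.061, 'az': 0.004, 'x': 0.101, 'y': -0.021, 'z': 0.265} rows>= 1
{'ax': 0.004, 'ay': -0.14, 'az': 0.004, 'x': 0.314, 'y': -0.023, 'z': 0.752} rows>= 1
{'ax': 0.004, 'ay': -0.21, 'az': 0.003, 'x': 0.361, 'y': -0.026, 'z': 1.139} rows>= 2
{'ax': 0.005, 'ay': -0.262, 'az': 0.003, 'x': 0.119, 'y': -0.016, 'z': -0.7} rows>= 2
{'ax': 0.005, 'ay': -0.314, 'az': 0.003, 'x': -0.366, 'y': -0.002, 'z': -3.399} rows>= 3
{'ax': 0.005, 'ay': -0.314, 'az': 0.003, 'x': -1.591, 'y': 0.018, 'z': -7.739} rows>= 3
```

apply_moves([
  {"ax": 0, "ay": -0.06, "az": 0, "x": 0.1, "y": 0, "z": 0.26, "fingers": 0},
  {"ax": 0, "ay": -0.14, "az": 0, "x": 0.31, "y": 0, "z": 0.75, "fingers": 0},
  {"ax": 0, "ay": -0.21, "az": 0, "x": 0.36, "y": 0, "z": 1.1, "fingers": 0},
  {"ax": 0, "ay": -0.21, "az": 0, "x": 0.36, "y": 0, "z": 1.1, "fingers": 0},
  {"ax": 0, "ay": -0.21, "az": 0, "x": 0.36, "y": 0, "z": 1.1, "fingers": 0},
])

```text
clock: 14.5
tool_pos: [0.4855, -0.1942, 0.0629]
tool_rot: [0.739, 0.616, -0.209, 0.175]
ft_force: [0.0, 0.3, -2.1]
width: 0.0142
gripper_force: 98.3
```

Run:
```python
from h import *
trough_report()
t=vision.get_image("top");grid(t,range(25,125,6),.03)
for a in ((.113,.024,12),(.111,.050,15),(.108,.085,18),(.105,.13,18)): cmd(*lip_target(*a))
```

```text
clk 14.5 scoop in trough mm [74.8 -0.7 14.9] lip 113.9 nose-up deg 12.1 F [ 0.   0.3 -2.1] T [ 0.95 -0.22  0.1 ] j [-0.51  0.59  0.68  1.89  0.26  0.84 -0.27]
25 [143, 201, 142, 175, 201, 203, 235, 234, 154, 154, 211, 201, 200]
31 [174, 154, 218, 200, 171, 217, 254, 221, 161, 227, 198, 157, 222]
37 [249, 226, 251, 187, 210, 222, 252, 240, 231, 254, 254, 252, 242]
43 [241, 200, 218, 249, 248, 252, 250, 227, 232, 254, 254, 231, 181]
49 [253, 200, 236, 254, 254, 253, 251, 242, 254, 254, 254, 254, 219]
55 [224, 201, 254, 249, 252, 184, 174, 189, 193, 254, 254, 246, 184]
61 [252, 201, 201, 254, 204, 234, 243, 213, 183, 254, 254, 254, 197]
67 [199, 202, 202, 254, 251, 251, 254, 250, 235, 254, 254, 247, 185]
73 [183, 126, 164, 179, 255, 255, 253, 245, 254, 254, 250, 189, 183]
79 [121, 169, 244, 202, 192, 241, 237, 255, 252, 214, 227, 190, 198]
85 [165, 204, 254, 255, 244, 179, 220, 254, 253, 229, 249, 250, 155]
91 [122, 183, 253, 254, 253, 220, 254, 187, 220, 253, 255, 249, 175]
97 [153, 205, 228, 246, 249, 244, 252, 242, 201, 253, 255, 254, 159]
103 [135, 203, 186, 182, 190, 246, 255, 253, 239, 247, 136, 241, 206]
109 [177, 202, 248, 247, 222, 174, 253, 254, 254, 211, 254, 254, 224]
115 [120, 253, 255, 254, 254, 237, 194, 251, 253, 206, 166, 156, 186]
121 [96, 254, 254, 253, 250, 175, 148, 147, 154, 166, 166, 154, 148]
{'ax': 0.001, 'ay': 0.0, 'az': 0.002, 'x': 0.088, 'y': 0.139, 'z': -0.147} rows>= 1
{'ax': 0.002, 'ay': -0.052, 'az': 0.002, 'x': -0.532, 'y': 0.143, 'z': -1.895} rows>= 1
{'ax': 0.002, 'ay': -0.104, 'az': 0.001, 'x': -1.569, 'y': 0.15, 'z': -4.434} rows>= 1
{'ax': 0.002, 'ay': -0.104, 'az': 0.001, 'x': -3.671, 'y': 0.159, 'z': -8.424} rows>= 2
```

Run:
```python
from h import *
for a in ((.111,.038,15),(.106,.055,20),(.100,.070,25),(.095,.10,25)): cmd(*lip_target(*a))
```

```text
{'ax': 0.002, 'ay': -0.052, 'az': 0.002, 'x': 0.097, 'y': 0.141, 'z': -0.873} rows>= 1
{'ax': 0.002, 'ay': -0.139, 'az': 0.001, 'x': 0.517, 'y': 0.144, 'z': -1.568} rows>= 1
{'ax': 0.002, 'ay': -0.227, 'az': 0.001, 'x': 1.034, 'y': 0.146, 'z': -2.071} rows>= 2
{'ax': 0.002, 'ay': -0.227, 'az': 0.001, 'x': -0.112, 'y': 0.153, 'z': -4.888} rows>= 2
```

apply_moves([
  {"ax": 0, "ay": -0.05, "az": 0, "x": 0.1, "y": 0.1, "z": -0.9, "fingers": 0},
  {"ax": 0, "ay": -0.09, "az": 0, "x": 0.3, "y": 0.1, "z": -1.2, "fingers": 0},
  {"ax": 0, "ay": -0.14, "az": 0, "x": 0.5, "y": 0.1, "z": -1.6, "fingers": 0},
  {"ax": 0, "ay": -0.18, "az": 0, "x": 0.8, "y": 0.1, "z": -1.8, "fingers": 0},
  {"ax": 0, "ay": -0.23, "az": 0, "x": 1, "y": 0.1, "z": -2.1, "fingers": 0},
  {"ax": 0, "ay": -0.23, "az": 0, "x": 1, "y": 0.1, "z": -2.1, "fingers": 0},
  {"ax": 0, "ay": -0.23, "az": 0, "x": 1, "y": 0.1, "z": -2.1, "fingers": 0},
])

```text
clock: 15.25
tool_pos: [0.4896, -0.1764, 0.0758]
tool_rot: [0.711, 0.591, -0.292, 0.244]
ft_force: [1.2, -0.4, -2.3]
width: 0.014
gripper_force: 98.1
```

Run:
```python
from h import *
trough_report()
t=vision.get_image("top");c=vision.get_image("scene"); np.savez("l1_t.npz",**t); np.savez("l1_s.npz",**c)
grid(t,range(85,131,5),.016); print("scene"); grid(c,range(85,131,5),.016)
for a in ((.100,.070,25),(.095,.10,25),(.09,.15,22)): cmd(*lip_target(*a))
```

```text
clk 15.25 scoop in trough mm [64.6 -0.3 54.1] lip 100.8 nose-up deg 25.2 F [ 1.2 -0.4 -2.3] T [ 1.27 -0.23  0.03] j [-0.7   0.72  0.75  1.86  0.36  0.94 -0.47]
85 [229, 156, 251, 206, 253, 253, 247, 165, 183, 240, 251, 255, 254]
90 [155, 174, 183, 177, 255, 255, 253, 219, 236, 252, 248, 249, 246]
95 [135, 143, 237, 187, 245, 252, 254, 249, 254, 252, 253, 251, 253]
100 [202, 129, 252, 200, 206, 190, 187, 212, 252, 254, 254, 253, 253]
105 [132, 97, 237, 191, 235, 231, 236, 195, 217, 254, 254, 254, 254]
110 [226, 96, 252, 250, 254, 252, 251, 249, 237, 242, 255, 254, 254]
115 [220, 104, 233, 254, 255, 254, 253, 248, 251, 254, 255, 254, 254]
120 [100, 96, 151, 250, 254, 254, 234, 236, 251, 251, 205, 240, 250]
125 [200, 96, 116, 146, 143, 189, 169, 147, 146, 147, 147, 165, 153]
130 [127, 96, 96, 147, 147, 146, 147, 147, 147, 147, 146, 147, 165]
scene
85 [139, 136, 178, 190, 177, 131, 135, 133, 134, 145, 131, 128, 129]
90 [138, 137, 182, 195, 198, 136, 136, 134, 136, 146, 145, 134, 134]
95 [139, 137, 192, 191, 201, 137, 135, 135, 136, 145, 144, 135, 135]
100 [139, 138, 170, 185, 200, 138, 133, 134, 141, 143, 143, 136, 135]
105 [139, 138, 188, 164, 145, 163, 149, 148, 148, 155, 165, 155, 148]
110 [138, 138, 153, 183, 146, 146, 144, 144, 144, 145, 147, 163, 146]
115 [138, 138, 165, 205, 202, 204, 220, 207, 210, 193, 210, 199, 207]
120 [136, 134, 115, 115, 119, 113, 113, 115, 116, 115, 114, 111, 128]
125 [117, 118, 118, 118, 119, 118, 118, 118, 118, 117, 127, 169, 180]
130 [119, 118, 119, 119, 117, 118, 118, 118, 121, 166, 187, 189, 189]
{'ax': 0.001, 'ay': 0.004, 'az': -0.001, 'x': 0.202, 'y': 0.039, 'z': -0.025} rows>= 1
{'ax': 0.001, 'ay': 0.004, 'az': -0.001, 'x': -1.558, 'y': 0.048, 'z': -2.506} rows>= 1
{'ax': 0.001, 'ay': 0.056, 'az': -0.001, 'x': -5.329, 'y': 0.066, 'z': -6.944} rows>= 2
```

The scene view shows no white left on the visible trough floor. I'll raise the scoop and carry it to the bin.

```bash
cat >> h.py <<'E'
B=np.array([.546,.120,0]); bpsi=-.078; by=np.array([.078,.997,0])
def bin_lip(ly,z,nose):
    r=flat(bpsi,np.radians(nose)); o=B+ly*by+[0,0,z]-r.apply([.04,0,0]); return tool_for(o,r)
E
python3 - <<'E'
from h import *
cmd(*lip_target(.08,.17,25)); p,r=bin_lip(.02,.17,25); print(p.round(3)); cmd(p,r)
E
```

```text
{'ax': 0.001, 'ay': 0.004, 'az': -0.001, 'x': -5.426, 'y': 0.07, 'z': -8.529} rows>= 3
[0.56  0.294 0.175]
{'ax': -0.074, 'ay': 0.004, 'az': -0.077, 'x': 26.804, 'y': -1.616, 'z': -40.548} rows>= 10
```

apply_moves([
  {"ax": 0, "ay": 0, "az": 0, "x": -0.6, "y": 0, "z": -1, "fingers": 0},
  {"ax": 0, "ay": 0, "az": 0, "x": -1.8, "y": 0, "z": -2.8, "fingers": 0},
  {"ax": 0, "ay": 0, "az": 0, "x": -3.2, "y": 0, "z": -5, "fingers": 0},
  {"ax": 0, "ay": 0, "az": 0, "x": -4.6, "y": 0, "z": -7.2, "fingers": 0},
  {"ax": 0, "ay": 0, "az": 0, "x": -5.4, "y": 0, "z": -8.5, "fingers": 0},
  {"ax": 0, "ay": 0, "az": 0, "x": -4.8, "y": 0, "z": -9.2, "fingers": 0},
  {"ax": 0, "ay": 0, "az": 0, "x": -3.6, "y": -0.1, "z": -10.5, "fingers": 0},
  {"ax": 0, "ay": 0, "az": 0, "x": -2, "y": -0.2, "z": -12, "fingers": 0},
  {"ax": 0, "ay": 0, "az": 0, "x": 0, "y": -0.3, "z": -14, "fingers": 0},
  {"ax": -0.02, "ay": 0, "az": -0.02, "x": 2, "y": -0.4, "z": -16, "fingers": 0},
])

```text
clock: 16.35
tool_pos: [0.5086, -0.0479, 0.1741]
tool_rot: [0.701, 0.602, -0.289, 0.249]
ft_force: [-0.2, 0.9, -2.1]
width: 0.0145
gripper_force: 98.0
```

Run:
```python
from h import *
trough_report()
c=vision.get_image("scene"); t=vision.get_image("top")
print("scene"); grid(c,range(-100,131,10),.016); print("top"); grid(t,range(-100,131,10),.016)
cmd(*bin_lip(.02,.17,25))
```

```text
clk 16.35 scoop in trough mm [-65.2  -1.4 152.6] lip -29.1 nose-up deg 25.3 F [-0.2  0.9 -2.1] T [ 1.31 -0.25 -0.05] j [-0.89  0.62  0.75  1.67  0.34  1.29 -0.48]
scene
-100 [190, 196, 190, 193, 193, 188, 188, 196, 193, 193, 193, 190, 139]
-90 [205, 200, 201, 200, 200, 200, 200, 199, 199, 200, 201, 174, 132]
-80 [195, 210, 209, 209, 209, 207, 207, 207, 208, 208, 207, 202, 139]
-70 [207, 210, 210, 208, 208, 208, 207, 208, 207, 207, 204, 201, 179]
-60 [202, 210, 208, 208, 207, 208, 208, 207, 208, 208, 203, 201, 201]
-50 [213, 209, 208, 209, 207, 208, 208, 207, 207, 208, 204, 200, 202]
-40 [193, 208, 209, 208, 207, 208, 208, 207, 207, 207, 203, 200, 200]
-30 [201, 208, 209, 207, 208, 208, 207, 207, 207, 208, 203, 199, 193]
-20 [203, 208, 208, 207, 207, 208, 208, 208, 208, 208, 206, 200, 200]
-10 [203, 209, 209, 207, 208, 207, 207, 208, 207, 208, 206, 199, 200]
0 [193, 208, 208, 207, 207, 207, 208, 207, 207, 207, 207, 200, 202]
10 [205, 208, 207, 207, 207, 208, 207, 207, 207, 207, 206, 199, 200]
20 [202, 208, 208, 207, 208, 207, 208, 207, 207, 207, 204, 200, 200]
30 [187, 209, 208, 207, 
[... 1796 characters left out ...]
142, 220, 227, 226, 227, 227, 226, 226, 227, 227, 226, 219]
60 [142, 174, 227, 227, 227, 226, 226, 227, 227, 227, 227, 219, 219]
70 [142, 142, 152, 152, 226, 227, 227, 227, 227, 227, 226, 226, 219]
80 [110, 143, 153, 154, 227, 227, 227, 228, 227, 227, 226, 227, 220]
90 [154, 147, 153, 153, 227, 227, 227, 227, 228, 226, 226, 227, 220]
100 [201, 119, 127, 135, 213, 176, 176, 201, 213, 176, 188, 196, 200]
110 [228, 95, 114, 134, 164, 164, 165, 165, 165, 165, 164, 159, 146]
120 [102, 95, 96, 165, 165, 164, 164, 164, 165, 165, 165, 164, 146]
130 [134, 96, 96, 158, 165, 165, 164, 164, 164, 164, 165, 164, 164]
{'ax': -0.046, 'ay': 0.001, 'az': -0.044, 'x': 23.985, 'y': 0.213, 'z': -24.067} rows>= 7
```

The trough is empty in both views, so all six connectors are in the scoop. On to the bin.

apply_moves([
  {"ax": 0, "ay": 0, "az": 0, "x": 2, "y": 0, "z": -2, "fingers": 0},
  {"ax": -0.01, "ay": 0, "az": -0.01, "x": 4.5, "y": 0, "z": -4.5, "fingers": 0},
  {"ax": -0.02, "ay": 0, "az": -0.02, "x": 7.2, "y": 0, "z": -7.2, "fingers": 0},
  {"ax": -0.03, "ay": 0, "az": -0.03, "x": 10, "y": 0, "z": -10, "fingers": 0},
  {"ax": -0.04, "ay": 0, "az": -0.04, "x": 12.8, "y": 0, "z": -12.8, "fingers": 0},
  {"ax": -0.05, "ay": 0, "az": -0.04, "x": 15.6, "y": 0, "z": -15.6, "fingers": 0},
  {"ax": -0.05, "ay": 0, "az": -0.04, "x": 18.4, "y": 0, "z": -18.4, "fingers": 0},
  {"ax": -0.05, "ay": 0, "az": -0.04, "x": 21, "y": 0.1, "z": -21, "fingers": 0},
  {"ax": -0.05, "ay": 0, "az": -0.04, "x": 23, "y": 0.2, "z": -23, "fingers": 0},
  {"ax": -0.05, "ay": 0, "az": -0.04, "x": 24, "y": 0.2, "z": -24, "fingers": 0},
])

```text
clock: 17.45
tool_pos: [0.5613, 0.2891, 0.173]
tool_rot: [0.681, 0.625, -0.279, 0.26]
ft_force: [0.6, 0.1, -3.1]
width: 0.014
gripper_force: 98.0
```

Run:
```python
from h import *
s=read_state(); print(s["joint_positions"].round(2),s["tool_pos"].round(3))
for a in ((.02,.11,10),(.02,.08,0),(.02,.06,-15),(.02,.05,-30),(.02,.045,-45),(.02,.045,-58)): cmd(*bin_lip(*a))
```

```text
[-1.    1.    0.61  0.89  0.13  1.83 -0.6 ] [0.561 0.289 0.173]
{'ax': -0.0, 'ay': 0.267, 'az': -0.008, 'x': 1.12, 'y': -0.165, 'z': 1.422} rows>= 2
{'ax': 0.001, 'ay': 0.441, 'az': -0.008, 'x': 0.763, 'y': -0.162, 'z': 2.488} rows>= 3
{'ax': 0.002, 'ay': 0.703, 'az': -0.007, 'x': -1.786, 'y': -0.14, 'z': 3.158} rows>= 5
{'ax': 0.003, 'ay': 0.965, 'az': -0.007, 'x': -5.099, 'y': -0.112, 'z': 4.168} rows>= 7
{'ax': 0.004, 'ay': 1.226, 'az': -0.006, 'x': -8.55, 'y': -0.083, 'z': 5.854} rows>= 9
{'ax': 0.006, 'ay': 1.453, 'az': -0.005, 'x': -11.471, 'y': -0.058, 'z': 7.772} rows>= 10
```

apply_moves([
  {"ax": 0, "ay": 0.13, "az": 0, "x": 0.6, "y": -0.1, "z": 0.7, "fingers": 0},
  {"ax": 0, "ay": 0.267, "az": 0, "x": 1.1, "y": -0.1, "z": 1.4, "fingers": 0},
  {"ax": 0, "ay": 0.36, "az": 0, "x": 0.95, "y": -0.1, "z": 2, "fingers": 0},
  {"ax": 0, "ay": 0.44, "az": 0, "x": 0.75, "y": -0.1, "z": 2.5, "fingers": 0},
  {"ax": 0, "ay": 0.57, "az": 0, "x": -0.5, "y": -0.1, "z": 2.8, "fingers": 0},
  {"ax": 0, "ay": 0.7, "az": 0, "x": -1.8, "y": -0.1, "z": 3.15, "fingers": 0},
  {"ax": 0, "ay": 0.83, "az": 0, "x": -3.4, "y": -0.1, "z": 3.65, "fingers": 0},
  {"ax": 0, "ay": 0.965, "az": 0, "x": -5.1, "y": -0.1, "z": 4.15, "fingers": 0},
  {"ax": 0, "ay": 1.1, "az": 0, "x": -6.8, "y": -0.1, "z": 5, "fingers": 0},
  {"ax": 0, "ay": 1.22, "az": 0, "x": -8.5, "y": -0.1, "z": 5.85, "fingers": 0},
])

```text
clock: 18.45
tool_pos: [0.5512, 0.1822, 0.1947]
tool_rot: [0.719, 0.66, 0.164, -0.144]
ft_force: [0.3, -0.4, -2.8]
width: 0.0143
gripper_force: 98.1
```

Run:
```python
from h import *
s=read_state(); print(s["joint_positions"].round(2),s["tool_pos"].round(3),s["ft_force"].round(1)); o,r=scoop_now(s); print(o.round(3),r.as_matrix()[:,0].round(2))
for a in ((.02,.048,-58),(.03,.09,-58),(.03,.12,-40)): cmd(*bin_lip(*a))
```

```text
[-0.39  0.36  0.38  1.69 -0.63  1.14  0.16] [0.551 0.182 0.195] [ 0.3 -0.4 -2.8]
[0.55  0.162 0.076] [-0.06 -0.71 -0.7 ]
{'ax': 0.012, 'ay': 0.231, 'az': -0.004, 'x': -2.308, 'y': 0.058, 'z': -1.87} rows>= 2
{'ax': 0.012, 'ay': 0.231, 'az': -0.004, 'x': 0.383, 'y': 0.086, 'z': -5.245} rows>= 2
{'ax': 0.011, 'ay': -0.083, 'az': -0.006, 'x': 5.4, 'y': 0.053, 'z': -4.907} rows>= 2
```

Now tilt fully, wait briefly, then raise while still tilted.

apply_moves([
  {"ax": 0, "ay": 0.12, "az": 0, "x": -1.2, "y": 0, "z": -1, "fingers": 0},
  {"ax": 0, "ay": 0.23, "az": 0, "x": -2.3, "y": 0, "z": -1.9, "fingers": 0},
  {"ax": 0, "ay": 0.23, "az": 0, "x": -2.3, "y": 0, "z": -1.9, "fingers": 0},
  {"ax": 0, "ay": 0.23, "az": 0, "x": -2.3, "y": 0, "z": -1.9, "fingers": 0},
  {"ax": 0, "ay": 0.23, "az": 0, "x": -1.5, "y": 0, "z": -3, "fingers": 0},
  {"ax": 0, "ay": 0.23, "az": 0, "x": -0.5, "y": 0, "z": -4.2, "fingers": 0},
  {"ax": 0, "ay": 0.23, "az": 0, "x": 0.4, "y": 0, "z": -5.2, "fingers": 0},
  {"ax": 0, "ay": 0.23, "az": 0, "x": 0.4, "y": 0, "z": -5.2, "fingers": 0},
  {"ax": 0, "ay": 0.23, "az": 0, "x": 0.4, "y": 0, "z": -5.2, "fingers": 0},
])

```text
clock: 19.35
tool_pos: [0.5497, 0.1669, 0.244]
tool_rot: [0.695, 0.64, 0.244, -0.217]
ft_force: [-0.6, 0.4, -2.6]
width: 0.0147
gripper_force: 98.3
```

Run:
```python
from h import *
s=read_state(); print(s["tool_pos"].round(3),s["ft_force"].round(1)); o,r=scoop_now(s); print(o.round(3),r.as_matrix()[:,0].round(2))
for a in ((.05,.17,-30),): cmd(*bin_lip(*a))
# park target: above the strip, level
cmd(*tool_for([.410,.10,.14],flat(0)))
cmd(*tool_for([.410,.10,.03],flat(0)))
```

```text
[0.55  0.167 0.244] [-0.6  0.4 -2.6]
[0.551 0.174 0.124] [-0.04 -0.53 -0.85]
{'ax': 0.012, 'ay': -0.484, 'az': -0.002, 'x': 10.272, 'y': 0.04, 'z': 1.024} rows>= 4
{'ax': 0.024, 'ay': -1.006, 'az': -0.087, 'x': -0.541, 'y': -14.169, 'z': 3.707} rows>= 7
{'ax': 0.024, 'ay': -1.006, 'az': -0.087, 'x': -7.334, 'y': -14.29, 'z': 12.358} rows>= 7
```

apply_moves([
  {"ax": 0, "ay": -0.12, "az": 0, "x": 1.5, "y": 0, "z": -0.5, "fingers": 0},
  {"ax": 0, "ay": -0.25, "az": 0, "x": 3.5, "y": 0, "z": 0, "fingers": 0},
  {"ax": 0, "ay": -0.38, "az": 0, "x": 5.5, "y": -1, "z": 0.5, "fingers": 0},
  {"ax": 0, "ay": -0.5, "az": -0.02, "x": 6, "y": -3, "z": 1, "fingers": 0},
  {"ax": 0, "ay": -0.64, "az": -0.04, "x": 5, "y": -6, "z": 1.5, "fingers": 0},
  {"ax": 0, "ay": -0.78, "az": -0.06, "x": 3.5, "y": -9, "z": 2.2, "fingers": 0},
  {"ax": 0.02, "ay": -0.9, "az": -0.08, "x": 1.5, "y": -12, "z": 3, "fingers": 0},
  {"ax": 0.02, "ay": -1.0, "az": -0.09, "x": -0.5, "y": -14.2, "z": 3.7, "fingers": 0},
  {"ax": 0.02, "ay": -1.0, "az": -0.09, "x": -0.5, "y": -14.2, "z": 3.7, "fingers": 0},
])

```text
clock: 20.25
tool_pos: [0.4041, 0.1996, 0.2056]
tool_rot: [0.694, 0.7, -0.121, 0.118]
ft_force: [-0.2, 0.7, -1.3]
width: 0.0141
gripper_force: 98.2
```

Run:
```python
from h import *
s=read_state(); o,r=scoop_now(s); print(o.round(3),r.as_matrix().round(2).tolist(),s["ft_force"].round(1))
t=vision.get_image("top"); c=vision.get_image("scene"); np.savez("b_t.npz",**t); np.savez("b_s.npz",**c)
bx=np.array([by[1],-by[0],0])
for n,d in (("top",t),("scene",c)):
    H=np.array([[*proj(d,B+x*bx+y*by+[0,0,.014])] for x,y in ((-.05,-.065),(.05,-.065),(.05,.065),(-.05,.065))],np.float32)
    W=cv2.warpPerspective(d["image"],cv2.getPerspectiveTransform(H,np.float32([[0,0],[100,0],[100,130],[0,130]])),(100,130)).min(2)
    print(n); print("\n".join(" ".join(f"{v:3d}" for v in W[y,5:100:7]) for y in range(5,130,7)))
# pan interior
p0=o
for n,d in (("top",t),("scene",c)):
    g=d["image"].min(2); print("pan",n); 
    for x in range(-32,36,8): print([int(g[int(round(v)),int(round(u))]) for u,v in (proj(d,o+r.apply([x/1000,y/1000,.004])) for y in range(-24,25,8))])
cmd(*tool_for([.410,.10,.03],flat(0)))
```

```text
[0.404 0.102 0.136] [[0.01, 1.0, 0.01], [-1.0, 0.01, -0.0], [-0.0, -0.01, 1.0]] [-0.2  0.7 -1.3]
top
212 136 166 182 218 205 208 235 201 196 213 211 235 152
127 180 218 194 206 214 254 254 254 203 214 238 253 237
131 204 202 156 144 212 250 251 239 186 212 227 254 250
152 191 171 143 143 145 149 198 202 211 237 211 229 231
149 143 135 140 144 133 133 132 163 227 253 251 143 211
129 144 132 133 135 133 136 148 145 221 255 252 137 211
128 143 133 133 150 130 152 199 193 196 254 209 201 211
152 144 138 169 200 166 156 201 193 147 219 211 211 211
143 143 142 162 198 201 144 190 185 142 205 213 211 209
128 143 142 135 180 200 149 143 142 142 151 209 210 209
143 143 142 142 139 146 142 142 142 142 141 156 210 210
147 140 142 137 139 142 141 139 141 141 141 130 159 209
136 131 132 131 131 131 132 130 129 130 131 130 130 167
123 131 131 132 131 131 130 130 130 130 130 130 130 130
145 131 131 131 131 130 130 130 130 130 130 130 130 130
134 131 131 131 130 130 130 130 130 130 130 130 129 129
128 132 130 130 130 130 130 130 130 130 129 130 130 130
129 130 130 130 130 130 130 129 130 130 130 131
[... 1075 characters left out ...]
9, 207, 208, 207, 202, 204]
[210, 211, 207, 210, 209, 202, 204]
[211, 211, 209, 211, 211, 204, 207]
[212, 226, 223, 225, 225, 206, 208]
[214, 227, 226, 225, 226, 207, 209]
[214, 229, 227, 225, 227, 209, 210]
[216, 230, 225, 225, 227, 210, 210]
[216, 230, 226, 229, 228, 212, 211]
pan scene
[166, 154, 196, 196, 194, 192, 193]
[156, 154, 195, 196, 195, 193, 193]
[158, 159, 196, 197, 195, 192, 194]
[157, 156, 195, 196, 196, 193, 194]
[158, 186, 220, 211, 218, 213, 194]
[158, 214, 219, 220, 219, 204, 195]
[155, 220, 219, 220, 219, 206, 196]
[160, 223, 219, 221, 219, 195, 196]
[177, 223, 221, 222, 220, 204, 197]
{'ax': 0.002, 'ay': -0.006, 'az': 0.001, 'x': 3.588, 'y': 0.022, 'z': 10.312} rows>= 3
```

The pan is empty and smooth in both views, and the bin shows about six blobs. Next is laying the scoop down.

apply_moves([
  {"ax": 0, "ay": 0, "az": 0, "x": 1.2, "y": 0.6, "z": 3.5, "fingers": 0},
  {"ax": 0, "ay": 0, "az": 0, "x": 2.6, "y": 0.6, "z": 7.2, "fingers": 0},
  {"ax": 0, "ay": 0, "az": 0, "x": 3.6, "y": 0.6, "z": 10.3, "fingers": 0},
  {"ax": 0, "ay": 0, "az": 0, "x": 4.2, "y": 0.6, "z": 11.9, "fingers": 0},
  {"ax": 0, "ay": 0, "az": 0, "x": 4.4, "y": 0.6, "z": 12.5, "fingers": 0},
  {"ax": 0, "ay": 0, "az": 0, "x": 4.4, "y": 0.6, "z": 12.5, "fingers": 0},
])

```text
clock: 20.95
tool_pos: [0.4185, 0.1968, 0.0778]
tool_rot: [0.699, 0.696, -0.116, 0.12]
ft_force: [0.1, -0.2, -1.5]
width: 0.0142
gripper_force: 98.1
```

Run:
```python
from h import *
s=read_state(); o,r=scoop_now(s); print(o.round(4),r.as_matrix().round(3).tolist(),s["ft_force"].round(1))
cmd(*tool_for([.409,.10,0.0],flat(0)))
```

```text
[0.418  0.0997 0.0072] [[-0.003, 1.0, -0.005], [-1.0, -0.003, -0.007], [-0.007, 0.005, 1.0]] [ 0.1 -0.2 -1.5]
{'ax': 0.003, 'ay': -0.007, 'az': -0.004, 'x': 0.328, 'y': -0.902, 'z': 0.707} rows>= 1
```

apply_moves([
  {"ax": 0, "ay": 0, "az": 0, "x": 0.1, "y": -0.7, "z": 0.3, "fingers": 0},
  {"ax": 0, "ay": 0, "az": 0, "x": 0.22, "y": -0.7, "z": 0.55, "fingers": 0},
  {"ax": 0, "ay": 0, "az": 0, "x": 0.28, "y": -0.7, "z": 0.75, "fingers": 0},
  {"ax": 0, "ay": 0, "az": 0, "x": 0.28, "y": -0.7, "z": 0.75, "fingers": 0},
])

```text
clock: 21.35
tool_pos: [0.4107, 0.1984, 0.0703]
tool_rot: [0.697, 0.697, -0.115, 0.12]
ft_force: [-0.9, 1.4, 2.2]
width: 0.0142
gripper_force: 98.7
```

Run:
```python
from h import *
s=read_state(); o,r=scoop_now(s); print(o.round(4),s["ft_force"].round(1))
```

```text
[ 4.106e-01  1.014e-01 -4.000e-04] [-0.9  1.4  2.2]
```

Contact at zero height. Release and retreat.

apply_moves([
  {"ax": 0, "ay": 0, "az": 0, "x": 0, "y": 0, "z": 0, "fingers": 0.6},
  {"ax": 0, "ay": 0, "az": 0, "x": 0, "y": 0, "z": 0, "fingers": 0.6},
  {"ax": 0, "ay": 0, "az": 0, "x": 0, "y": 0, "z": 0, "fingers": 0.6},
  {"ax": 0, "ay": 0, "az": 0, "x": 0, "y": 0, "z": 0, "fingers": 0.6},
  {"ax": 0, "ay": 0, "az": 0, "x": 0, "y": 0, "z": 0, "fingers": 0.6},
  {"ax": 0, "ay": 0, "az": 0, "x": 0, "y": 0, "z": -3, "fingers": 0.6},
  {"ax": 0, "ay": 0, "az": 0, "x": 0, "y": 0, "z": -7, "fingers": 0.6},
  {"ax": 0, "ay": 0, "az": 0, "x": 0, "y": 0, "z": -12, "fingers": 0.6},
  {"ax": 0, "ay": 0, "az": 0, "x": 0, "y": 0, "z": -16, "fingers": 0.6},
  {"ax": 0, "ay": 0, "az": 0, "x": 0, "y": 0, "z": -16, "fingers": 0.6},
])

```text
clock: 22.35
tool_pos: [0.412, 0.2546, 0.2255]
tool_rot: [0.697, 0.698, -0.11, 0.12]
ft_force: [0.3, 0.5, 0.6]
width: 0.0514
gripper_force: 0.0
```

Run:
```python
from h import *
s=read_state(); print(s["tool_pos"].round(3),s["width"],s["ft_force"].round(1))
t=vision.get_image("top"); ref=cv2.imread("pics/top0.png"); im=t["image"]
# bright blobs in the strip: pan
m=(im.min(2)>180).astype(np.uint8); m[:, :240]=0
n,l,st,c=cv2.connectedComponentsWithStats(m[:290]); 
for i in range(1,n):
    if st[i,4]>15 and st[i,1]>180: print(st[i],c[i].round(1),plane(t,*c[i],.012).round(3))
# changed areas vs start on the worktop
d=(cv2.absdiff(im,ref).max(2)>60).astype(np.uint8); n,l,st,c=cv2.connectedComponentsWithStats(d[120:290,180:500])
for i in range(1,n):
    if st[i,4]>12: print("chg",st[i][:4]+[180,120,0,0],st[i,4])
```

```text
[0.412 0.255 0.226] 0.0513934046361794 [0.3 0.5 0.6]
[321 185  31   3  41] [336.5 186. ] [0.655 0.03  0.012]
[390 185  39  23 597] [409.  196.2] [ 0.633 -0.19   0.012]
[289 202  41  36 678] [314.1 216.3] [0.558 0.094 0.012]
[377 222  73  43 192] [408.5 243. ] [ 0.49  -0.188  0.012]
[ 387  228   72   33 1403] [421.8 244.4] [ 0.488 -0.227  0.012]
[453 236  23   6  26] [464.  238.5] [ 0.511 -0.351  0.012]
[286 254  38  23 613] [308.3 265.9] [0.41  0.103 0.012]
[449 264  24   6  34] [461.7 266.5] [ 0.428 -0.342  0.012]
chg [249 161   4  10] 15
chg [250 166   7  13] 15
chg [283 201  32  31] 455
chg [198 221  35  36] 694
chg [227 221   7  15] 64
chg [180 224  26  40] 569
chg [283 233  14   2] 14
chg [316 232   8   4] 23
chg [242 240   9   3] 16
chg [446 242   7   9] 15
chg [433 251   8   5] 15
chg [285 253  40  25] 710
chg [445 253   9   8] 27
chg [341 263  12  15] 36
chg [180 265  11  25] 151
chg [216 267   8  15] 54
chg [241 266   8   3] 16
```

Run:
```python
from h import *
t=vision.get_image("top"); ref=cv2.imread("pics/top0.png")
for im in (ref,t["image"]):
    h=cv2.cvtColor(im,cv2.COLOR_BGR2HSV); m=cv2.inRange(h,(15,120,80),(40,255,255)); ys,xs=np.where(m[255:285,320:370]); print(xs.mean()+320,ys.mean()+255,len(xs))
# connector blobs in the bin, against the empty bin (start picture)
d=cv2.absdiff(t["image"],ref).max(2)[198:240,278:332]
print("\n".join("".join("#" if v>45 else "+" if v>20 else "." for v in r) for r in d))
```

```text
344.92452830188677 270.3800539083558 371
344.9810298102981 270.6558265582656 369
++++..................................................
++++..................................................
++++..................................................
++++...+###...........................................
++++...+###...........................................
++++#+.+#####.........................................
++++#+.+#####.........................................
+++##..+######.............................++##+......
+++##..+########..........................++++++##....
+++##..+########..........................++++++.#+...
+++##..+#########..................+#####.+++++++.+...
+++##..+##########.................+#+.+#+++++++++....
+++++..+###########...............+++++++..++++++.....
+++#+.+#############..............++++++++++++++++....
+++#+.+###################.......+++++++++#..+........
++##..+####################.......++++++++............
++##..+####################.......++++++..............
++##..+#########################+##+.......+####......
++##.+######################+
[... 590 characters left out ...]
#############++++####...................
##......+###########################........+.........
##....................+##############....####+........
##...........................+########..#..+.##.......
##.................................+##..+++++.#.......
####++................................########+.......
.+++##########+.......................########........
.++++++++++############++.............#######.........
+...++++++++++++++++#############+....+####++.........
+....++..+++++++#+++++++++++++++#####............++...
+....+++++..++++.++++++++#+++++++++++............++...
++.....+++..+.++++++++++++++++++++#++++++........+..++
++..........+.+++++++++++++++++++++++++#+++.+++++++.++
```

Run:
```python
from h import *
t=vision.get_image("top"); bx=np.array([by[1],-by[0],0])
for u,v in ((45,9),(37,13),(32,20),(45,21),(28,27),(42,34)):
    p=plane(t,u+278,v+198,.014)-B; print(round(p@bx*1000),round(p@by*1000))
s=read_state(); print(s["clock"],s["tool_pos"].round(3))
```

```text
45 -48
30 -26
7 -14
8 -53
-16 -5
-32 -49
22.5 [0.409 0.25  0.22 ]
```

All six connectors are inside the bin, the tape measure hasn't moved, and the scoop is flat and released. Handing in.

```bash
python3 -c "
from rig import workorder; print(workorder.job_done())"
```

```text
the job is handed in; nothing more can be done
None
```

Job handed in at about 22.5 s of the 72 s limit, with no verdict returned: my last camera check put all six connectors in the bin and the scoop flat, open side up and released in the strip, with the gripper clear; I checked only the tape measure for movement (none) and had no pictures left to view, so this rests on pixel measurements.

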